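# Gauge the guide bushes and scrap the worn one

## Task

Three steel guide bushes stand in the sloped gauging stand: one is sound, one still has to be reamed and one is worn out. Take the stepped pin gauge out of its socket in the stand and try it in each bush in turn from left to right as seen from the robot, pressing it in gently along the bore until it stops (a sound bush takes only the thin GO step, a tight one takes neither step, a worn one swallows both steps up to the red collar), then put the gauge back fully home in its socket. Finally push the worn bush down through the sprung flap of the red scrap box so that it lies inside and the flap shuts behind it, leaving the other two bushes in their pockets and the things lying around where they are.

Things in the scene. Friction and masses are not known exactly. Their poses are not given: they have to be found in the camera images.
- stand: Gauging stand, fixed: steel base, aluminium top plate 256 mm long (y) and 76 mm wide that slopes 30 degrees down towards the robot, so all that stands in it leans 30 degrees towards the robot. Origin: centre of the underside on the bench; z up, y along the row to the left, x to the high back edge. The slope is 57 mm above the bench in the middle, 38 mm at the front edge, 76 mm at the back.
- socket (a point): The gauge's socket, a 19 mm through hole at the left end of the stand. Point: centre of the hole in the sloped face. z points out of the slope along the hole (30 degrees from vertical), y along the row to the left, x up the slope. The gauge is home when its collar lies on the slope; its tip is then 34 mm below this point and up to 1.5 mm off it down the slope.
- pocket_1 (a point): The left of three pockets, 72 mm right of the socket: a round recess 35 mm across and 12 mm deep, with 1.5 mm play round its bush. Point: centre of the pocket in the sloped face; axes as for the socket. The bush's mouth lies 34 mm out along z and up to 1.5 mm down the slope (-x) from this point. Tool fingers must stay off the slope.
- pocket_2 (a point): The middle pocket, 60 mm right of pocket_1; otherwise like it.
- pocket_3 (a point): The right pocket, 60 mm right of pocket_2; otherwise like pocket_1.
- gauge: Stepped go/no-go pin gauge, round, 99 mm long, 0.13 kg. From the tip: GO step 12 mm diameter, 18 mm long, its first 4 mm tapering from a 7 mm nose; NO-GO step 16 mm diameter, 16 mm long; red collar 30 mm across, 5 mm thick; dark knurled handle 16 mm diameter, from 39 mm to 99 mm, green band near its end. Origin: centre of the tip; z from tip to handle. Starts in its socket, collar on the slope.
- gauge_tip (a point): Centre of the gauge's tip (the gauge's origin). Pressed in, the tip stops about 6 mm below the mouth face of a tight bush, 22 mm below that of a sound one and 34 mm below that of a worn one. A push of 3 to 8 N is enough; leaning on it with 50 N is forcing it.
- bush_a: Steel guide bush: a round sleeve, outside diameter 32 mm, 46 mm tall, 0.23 kg; all three look alike from outside. Its mouth is a flat recess 20 mm across and 4 mm deep; below it the bore runs straight through. Origin: centre of the underside, z along the axis to the mouth. It stands in a pocket, 34 mm of it proud of the slope. Which of the three is worn is for the gauge to tell.
- bush_b: As bush_a but for the bore; the bushes change places. Bores: sound 13.5 mm, worn 18 mm, still to be reamed 9.5 mm.
- bush_c: As bush_a but for the bore.
- scrap_box: Scrap box, fixed: red sheet steel, 180 mm long (x), 120 mm wide (y), 118 mm high, walls 3 mm, brass padlock on the front (-x) end. Closed but for an opening in the middle of the lid, 126 mm (x) by 66 mm (y), filled by the flap. Inside it is empty and 112 mm deep. Origin: centre of the underside; z up; front towards the robot.
- box_mouth (a point): Middle of the opening on top of the lid, 118 mm above the bench; axes as for the box. A bush pushed straight down 10 mm to the right (-y) of it is past the flap's edge once its underside is about 58 mm below the lid; let go there, it drops to the floor of the box.
- flap (a joint): Bright steel flap, 121 x 62 x 3 mm, filling the opening; hinged along the opening's left (+y) long edge, 33 mm left of box_mouth. It swings down into the box only: 0 is shut, 1.35 rad the stop. A spring shuts it (about 0.09 N m at shut, 0.12 N m at 1.1 rad): a bush laid on its middle does not fall through, 3 to 4 N pushed down at its middle or beyond open it.
- flap_edge (a point): Middle of the flap's free edge (the right, -y, edge of the opening when shut).
- hole_punch: Bystander: a steel hole punch lying behind the stand, 12 x 100 x 12 mm. Origin: middle of the underside.
- thread_spool: Bystander: a spool of red thread standing behind the stand, 42 mm across, 60 mm tall. Origin: centre of the underside.
There are look-alikes about, which are no part of the job. Of the things that look like the gauge, the largest one is meant.

How it is judged:
By the outcome, as a careful person would: the job done as asked, in the order asked, and still so for the second after the job is handed in, with the robot touching nothing.
It also fails if it takes over 58 s, if anything falls off the work surface, if the arm or the gripper's body presses on something with over 40 N, if the wrist force passes 120 N, or if a joint passes its speed limit or range.

## Robot

A 6-joint arm with a two-finger parallel gripper is mounted at the origin on a cart in front of the work surface, level with it; the furniture and walls round the work are solid. World frame = base frame: x ahead of the robot, y to its left, z up, the work surface at z = 0. Lengths are in m, angles in degrees, forces in N, time in s.
With the tool pointing down it reaches from about 0.375 to 0.9 m from the base axis. Payload 3.1 kg.
Tool frame: the origin (TCP) lies at the very end of the fingers, on their centre line; the grasp point (between the pads) lies 19 mm behind it (bot.grip_point_offset is the distance from the TCP to the grasp point, in m); z points along the fingers, x is the direction in which the jaws open and shut, and the axes are right-handed (so a half turn about z gives the same grasp; the last joint's range is limited). The gripper opens to 87 mm and grips with 3 to 60 N. Pads are 19 mm wide; open, the fingers measure 117 mm over their backs; the gripper's body (75 mm by 190 mm) begins 51 mm behind the grasp point.
Start: joints at [-74.742, 30.224, 82.088, -0, 67.689, -10.227], TCP at [0.269, -0.564, 0.223] pointing down, gripper open.
Joint ranges: [-176.69, 176.69], [-43.24, 126.21], [12.49, 139.97], [-82, 262], [0, 151.66], [-163.58, 163.58]. Speed limits (degrees/s): [159.86, 159.86, 180, 180, 180, 180].

## Interface

Orientations are given as a 3x3 rotation matrix whose columns are the frame's x, y, z axes.
In Python, from rig import bot, capture, recognise, place_of gives the robot as it stands.
- The arm moves only by the tool send_rows, never from a script. Its argument "motion" is a list of rows, each a list of 2 entries, a list of its own where there are three numbers: the shift along the tool's x, y, z in mm, then the turn about the tool's z in rad. A call has exactly 5 rows; each row shifts and turns the pose as measured when the row begins, along the tool's axes as they then stand; what a row does not reach is not made up. A row lasts 1/12 s, in which the tool goes at most 41.7 mm and 7.16 degrees, less where a joint would pass 70% of its speed; a pose out of reach is approached as far as the arm can. A call with a gripper value outside its range is refused whole. "gripper" is the closure, from 0 (fully open) to 1 (shut), set as the call begins (left out, the last holds). The fingers move at their own pace and stop on an object; the grip force is fixed at half the most. Time passes only in rows, so rows that do not move let the fingers close, or fill a call up. It gives the time, the measured TCP pose, the force and the opening at its end, in the units of the state.
- bot.read_state(): the state, without advancing time (a new reading comes with each control period).
- capture(name): name is "scene" or "top" or "wrist"; returns a dict with "image" (480x640x3 uint8, blue, green, red), "fx", "fy", "cx", "cy" (pixels), "dist_coeffs" ([k1, k2, p1, p2, k3] as OpenCV has them; the pictures are not rectified), "rvec" (rotation vector, rad) and "tvec" (3), from world to camera coordinates, as OpenCV has them. Camera axes: x right, y down, z forward; pixel columns grow to the right and rows downward; lengths in m; the calibration is good to about 2 mm. A picture is of the moment at which its call begins. There is no depth.
- bot.hand_in(): hands the job in, once; it reports no verdict.
Trained networks look in the newest picture that a camera, given by its name, has taken for a name from the list of things; names that differ only in an ending like _2 or _b are one class to them, and where a whole thing is asked for, a point or a joint stands for the part that bears it (a point fixed in the world has none). Each returns a list of dicts, best first, with "p" (0 to 1); they miss things now and then, are a little off and sometimes report something else, mostly with a low value. They report only what shows in the picture. A call takes as long as a camera call. They do not tell look-alikes from the thing itself.
- recognise(camera, target): "xy" ([column, row] in pixels, amid what is visible of it).
- place_of(camera, target): "xy" ([column, row] in pixels: a listed point, or the origin of a listed thing).
The state is a dict: "time_s": time; "joint_positions": joint angles; "qvel": joint speeds; "tau": joint torques, N m; "position": TCP position; "tcp_rot": TCP orientation; "force": force on the tool from outside, world axes, zero at the start; "moment": the same for the moment, N m; "opening": opening from 0.0 (shut) to 1.0 (fully open).
Only numpy, scipy, OpenCV 4.12 (cv2) and the standard library are available. Lean on these libraries where they do the work, as an engineer would, in place of code of your own. Each camera call takes 0.05 s, during which the arm holds its last target.

## Working session

There is one attempt and no reset: what is moved stays moved. The work goes in short steps, Python scripts to look and compute and a tool call to move; the robot and the scene stay as the last step left them, time stands still between calls to the robot, and variables do not carry over. Pictures are saved under pics/ and viewed, and the job is handed in when it is done.

Besides the shell and the picture viewer there is one more tool, called after "Emit:" in YAML: its name, and indented under it one key for each argument. send_rows: Moves the arm, as the interface text tells. Its arguments: {"type":"object","properties":{"motion":{"type":"array","items":{"type":"array"}},"gripper":{"type":"number"}},"required":["motion"]}

```bash
ls -la; mkdir -p pics; cat > h.py <<'E'
import numpy as np,cv2
from rig import bot,capture,recognise,place_of
def snap(cam,fn=None):
    c=capture(cam)
    if fn: cv2.imwrite('pics/'+fn,c['image'])
    return c
def K(c): return np.array([[c['fx'],0,c['cx']],[0,c['fy'],c['cy']],[0,0,1.]]),np.array(c['dist_coeffs'],float)
def ray(c,xy):
    k,d=K(c); n=cv2.undistortPoints(np.array([[xy]],float),k,d)[0,0]
    R=cv2.Rodrigues(np.array(c['rvec'],float))[0]; t=np.array(c['tvec'],float).reshape(3)
    o=-R.T@t; v=R.T@np.array([n[0],n[1],1]); return o,v/np.linalg.norm(v)
def onz(c,xy,z):
    o,v=ray(c,xy); return o+v*(z-o[2])/v[2]
def tri(rs):
    A=np.zeros((3,3));b=np.zeros(3)
    for o,v in rs:
        P=np.eye(3)-np.outer(v,v);A+=P;b+=P@o
    p=np.linalg.solve(A,b); return p,[np.linalg.norm((np.eye(3)-np.outer(v,v))@(p-o))*1000 for o,v in rs]
def proj(c,P):
    k,d=K(c); return cv2.projectPoints(np.array(P,float).reshape(-1,3),np.array(c['rvec'],float),np.array(c['tvec'],float),k,d)[0].reshape(-1,2)
E
python3 - <<'E'
from h import *
np.set_printoptions(precision=3,suppress=True)
s=bot.read_state();print(s)
for cam in ['scene','top','wrist']:
    c=snap(cam,cam+'0.png'); o,_=ray(c,(320,240)); print(cam,o)
    for n in ['stand','socket','pocket_1','pocket_2','pocket_3','gauge','bush_a','scrap_box','box_mouth','flap_edge','gauge_tip']:
        try: print(n,[(np.round(r['xy'],1).tolist(),round(r['p'],2)) for r in place_of(cam,n)][:5])
        except Exception as e: print(n,e)
E
```

```text
total 12
drwxr-xr-x  3 agent agent 4096 Dec  7 13:50 .
drwxr-xr-x 23 root  root  4096 Dec  7 13:50 ..
drwxr-xr-x  2 agent agent 4096 Dec  7 13:50 pics
{'time_s': 0.0, 'joint_positions': array([-74.742,  30.279,  82.158,  -0.001,  67.689, -10.228]), 'qvel': array([-0.074, -0.005,  0.023, -0.025, -0.084,  0.072]), 'tau': array([  0.   , -44.004, -17.659,   0.063,   0.058,  -0.   ]), 'position': array([ 0.269, -0.563,  0.222]), 'tcp_rot': array([[ 0.43 , -0.903, -0.001],
       [-0.903, -0.43 ,  0.002],
       [-0.002, -0.   , -1.   ]]), 'force': array([-0.129,  0.013,  0.708]), 'moment': array([ 0.023, -0.044, -0.024]), 'opening': 0.9990757486959714}
scene [-0.222 -0.885  0.626]
stand [([274.8, 296.1], 0.93)]
socket [([254.7, 252.0], 0.64)]
pocket_1 [([278.3, 282.1], 0.88), ([264.7, 264.2], 0.86), ([285.9, 292.6], 0.58)]
pocket_2 [([278.3, 282.1], 0.88), ([264.7, 264.2], 0.86), ([285.9, 292.6], 0.58)]
pocket_3 [([278.3, 282.1], 0.88), ([264.7, 264.2], 0.86), ([285.9, 292.6], 0.58)]
gauge [([340.0, 380.9], 0.76), ([196.6, 270.1], 0.59), ([263.0, 259.5], 0.57)]
bush_a [([292.5, 294.6], 0
[... 516 characters left out ...]
 ([309.7, 258.9], 0.67), ([282.2, 249.1], 0.64), ([330.7, 190.8], 0.47)]
pocket_3 [([335.3, 271.1], 0.75), ([309.7, 258.9], 0.67), ([282.2, 249.1], 0.64), ([330.7, 190.8], 0.47)]
gauge [([253.4, 229.5], 0.71), ([208.4, 275.8], 0.6), ([435.5, 318.6], 0.51)]
bush_a [([310.7, 260.9], 0.89), ([284.9, 248.7], 0.66), ([334.5, 272.4], 0.59)]
scrap_box [([431.5, 248.8], 0.69), ([443.0, 247.8], 0.22)]
box_mouth [([443.3, 247.9], 0.76)]
flap_edge [([451.7, 257.8], 0.68)]
gauge_tip [([207.4, 278.0], 0.68), ([436.6, 319.3], 0.52)]
wrist [ 0.335 -0.533  0.384]
stand []
socket []
pocket_1 []
pocket_2 []
pocket_3 []
gauge []
bush_a []
scrap_box []
box_mouth []
flap_edge []
gauge_tip [([228.7, 59.8], 0.61)]
```

View pics/scene0.png

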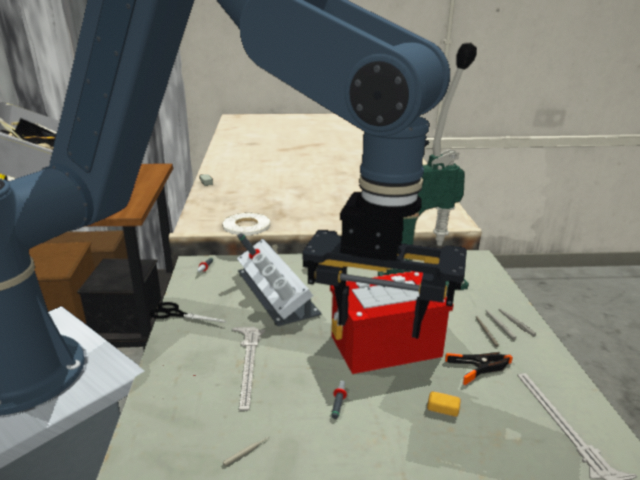

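View pics/top0.png

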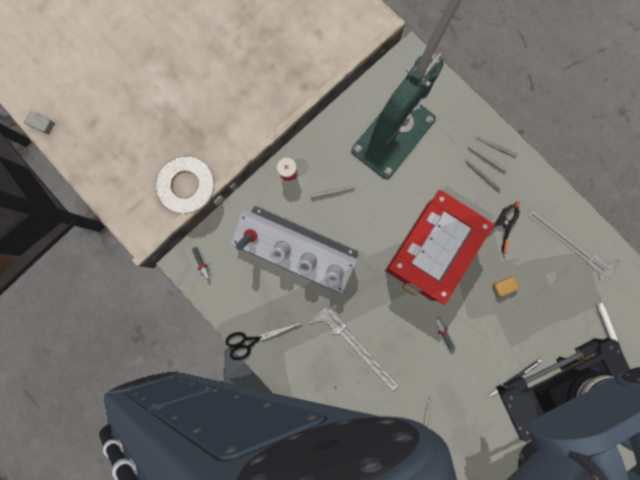

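View pics/wrist0.png

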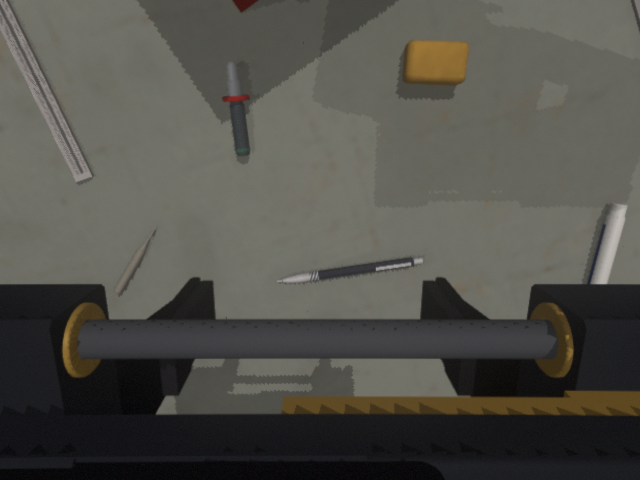

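```bash
python3 - <<'E'
from h import *
np.set_printoptions(precision=4,suppress=True)
t=snap('top');s=snap('scene');w=snap('wrist')
for c in(t,s,w):
    o,v=ray(c,(320,240));print(o,v,c['fx'])
def P(n,a,b):
    p,e=tri([ray(t,a),ray(s,b)]);print(n,p,np.round(e,1));return p
sk=P('socket',(252.4,236.7),(254.7,252))
p1=P('p1',(282.2,249.1),(264.7,264.2));p2=P('p2',(309.7,258.9),(278.3,282.1));p3=P('p3',(335.3,271.1),(285.9,292.6))
P('stand',(294.7,251.9),(274.8,296.1));P('box',(431.5,248.8),(385.6,345.2));P('mouth',(443.3,247.9),(390.9,296.6))
print(onz(t,(443.3,247.9),.118),onz(s,(390.9,296.6),.118),onz(t,(294.7,251.9),0),onz(s,(274.8,296.1),0))
for z,px in((.057,(252.4,236.7)),(.057,(282.2,249.1)),(.057,(309.7,258.9)),(.057,(335.3,271.1)),(0,(431.5,248.8))):print(onz(t,px,z))
E
```

```text
[ 0.4033 -0.2146  0.9838] [ 0.1096  0.021  -0.9938] 448.21312221163106
[-0.2219 -0.8847  0.626 ] [ 0.6828  0.5881 -0.4335] 535.5752679860498
[ 0.3348 -0.5331  0.3841] [-0.2389 -0.1221 -0.9633] 416.70885360142785
socket [ 0.5088 -0.0564  0.0671] [1.2 1.2]
p1 [ 0.4836 -0.118   0.0677] [0.2 0.2]
p2 [ 0.4666 -0.1751  0.0518] [0.8 0.8]
p3 [ 0.4404 -0.2271  0.059 ] [1.8 1.8]
stand [ 0.4864 -0.1399 -0.0068] [2.4 2.4]
box [ 0.4963 -0.4379  0.0031] [2.3 2.3]
mouth [ 0.4909 -0.4392  0.1139] [2.1 2.1]
[ 0.4891 -0.4365  0.118 ] [ 0.4872 -0.4439  0.118 ] [ 0.4841 -0.1388  0.    ] [ 0.4806 -0.1495  0.    ]
[ 0.5091 -0.0538  0.057 ]
[ 0.4846 -0.117   0.057 ]
[ 0.4657 -0.1747  0.057 ]
[ 0.4417 -0.2283  0.057 ]
[ 0.4982 -0.4405  0.    ]
```

```bash
cat >> h.py <<'E'
def rows(target,ang=None,vmax=38.,n=None,pos=None,a0=None):
    """plan rows to world target (m) with tool-x world angle ang (deg)"""
    s=bot.read_state(); p=np.array(s['position']) if pos is None else np.array(pos); R=s['tcp_rot']
    a=np.degrees(np.arctan2(R[1,0],R[0,0])) if a0 is None else a0
    if ang is None: ang=a
    da=(ang-a+180)%360-180; d=(np.array(target)-p)*1000
    N=int(max(np.ceil(np.linalg.norm(d)/vmax),np.ceil(abs(da)/6.8),1)) if n is None else n
    out=[]
    for i in range(N):
        th=np.radians(a+da*i/N); x=np.array([np.cos(th),np.sin(th)]); y=np.array([np.sin(th),-np.cos(th)])
        st=d/N; out.append([[float(round(st[:2]@x,1)),float(round(st[:2]@y,1)),float(round(-st[2],1))],float(round(-np.radians(da)/N,4))])
    while len(out)%5: out.append([[0,0,0],0])
    for i in range(0,len(out),5): print(out[i:i+5])
E
python3 - <<'E'
from h import *
rows((0.437,-0.122,0.26),-111.4)
E
```

```text
[[[-25.1, -26.3, -2.9], 0.0629], [[-26.7, -24.7, -2.9], 0.0629], [[-28.2, -22.9, -2.9], 0.0629], [[-29.6, -21.1, -2.9], 0.0629], [[-30.9, -19.2, -2.9], 0.0629]]
[[[-32.0, -17.2, -2.9], 0.0629], [[-33.1, -15.2, -2.9], 0.0629], [[-34.0, -13.1, -2.9], 0.0629], [[-34.7, -10.9, -2.9], 0.0629], [[-35.3, -8.7, -2.9], 0.0629]]
[[[-35.8, -6.5, -2.9], 0.0629], [[-36.1, -4.2, -2.9], 0.0629], [[-36.3, -1.9, -2.9], 0.0629], [[0, 0, 0], 0], [[0, 0, 0], 0]]
```

Emit:
send_rows:
  motion:
    - [[-25,-26,-3],0.063]
    - [[-27,-25,-3],0.063]
    - [[-28,-23,-3],0.063]
    - [[-30,-21,-3],0.063]
    - [[-31,-19,-3],0.063]
  gripper: 0.5

```text
time_s: 2.37
position: [0.3334, -0.398, 0.236]
tcp_rot: [[0.105, -0.995, 0.001], [-0.994, -0.105, -0.008], [0.008, 0.0, -1.0]]
force: [0.5, -0.5, -1.4]
opening: 0.707
```

Emit:
send_rows:
  motion:
    - [[-32,-17,-3],0.063]
    - [[-33,-15,-3],0.063]
    - [[-34,-13,-3],0.063]
    - [[-35,-11,-3],0.063]
    - [[-35,-9,-3],0.063]

```text
time_s: 2.78
position: [0.4051, -0.2222, 0.2512]
tcp_rot: [[-0.228, -0.974, 0.003], [-0.974, 0.228, -0.009], [0.008, -0.005, -1.0]]
force: [1.6, -0.5, 0.1]
opening: 0.507
```

```bash
python3 - <<'E'
from h import *
rows((0.437,-0.122,0.26),-111.4);print(bot.read_state()['opening'])
E
```

```text
[[[-34.9, -2.7, -2.9], 0.0478], [[-35.0, -1.1, -2.9], 0.0478], [[-35.0, 0.6, -2.9], 0.0478], [[0, 0, 0], 0], [[0, 0, 0], 0]]
0.5066775175218511
```

Emit:
send_rows:
  motion:
    - [[-35,-2,-3],0.048]
    - [[-35,-1,-3],0.048]
    - [[-35,1,-3],0.048]
    - [[0,0,0],0]
    - [[0,0,0],0]

```text
time_s: 3.2
position: [0.4391, -0.1101, 0.2618]
tcp_rot: [[-0.366, -0.931, 0.008], [-0.931, 0.366, -0.009], [0.006, -0.01, -1.0]]
force: [0.5, -0.6, 0.2]
opening: 0.496
```

```bash
python3 - <<'E'
from h import *
w=snap('wrist','w1.png');t=snap('top','t1.png')
import pickle;pickle.dump((w,t),open('v1.pkl','wb'))
print([(np.round(r['xy'],1).tolist(),round(r['p'],2)) for r in place_of('wrist','socket')])
print([(np.round(r['xy'],1).tolist(),round(r['p'],2)) for r in place_of('wrist','pocket_1')])
print(bot.read_state()['position'],bot.read_state()['tcp_rot'])
E
```

```text
[([219.5, 153.9], 0.85)]
[]
[ 0.43851422 -0.11257899  0.26134333] [[-0.37070298 -0.92872672  0.006781  ]
 [-0.92873583  0.37064448 -0.00851088]
 [ 0.00539094 -0.00945276 -0.99994079]]
```

View pics/w1.png

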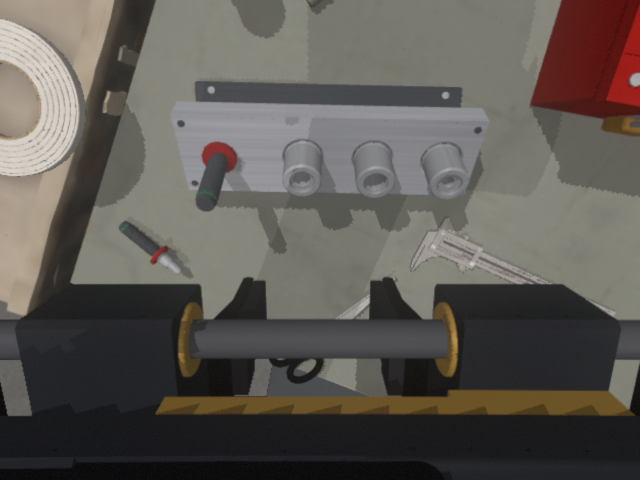

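View pics/t1.png

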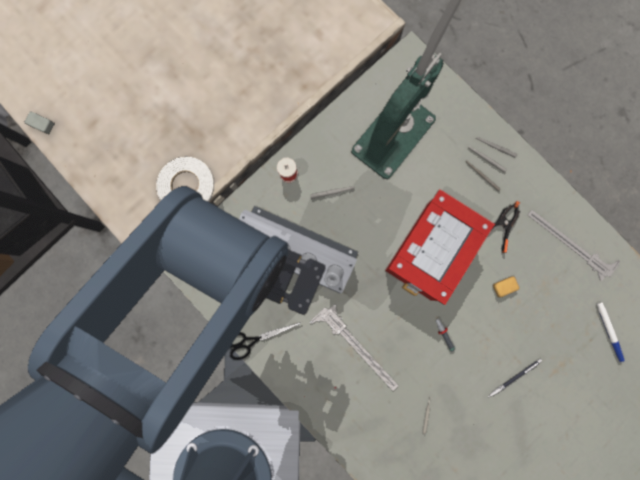

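```bash
python3 - <<'E'
import cv2
im=cv2.imread('pics/w1.png')
c=im[75:225,160:330];cv2.imwrite('pics/c1.png',cv2.resize(c,None,fx=4.7,fy=4,interpolation=cv2.INTER_CUBIC)[:600,:800])
cv2.imwrite('pics/c1.png',cv2.resize(im[75:225,160:330],(680,600),interpolation=cv2.INTER_CUBIC))
cv2.imwrite('pics/c2.png',cv2.resize(im[75:225,330:500],(680,600),interpolation=cv2.INTER_CUBIC))
E
```

```text
(no output)
```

View pics/c1.png

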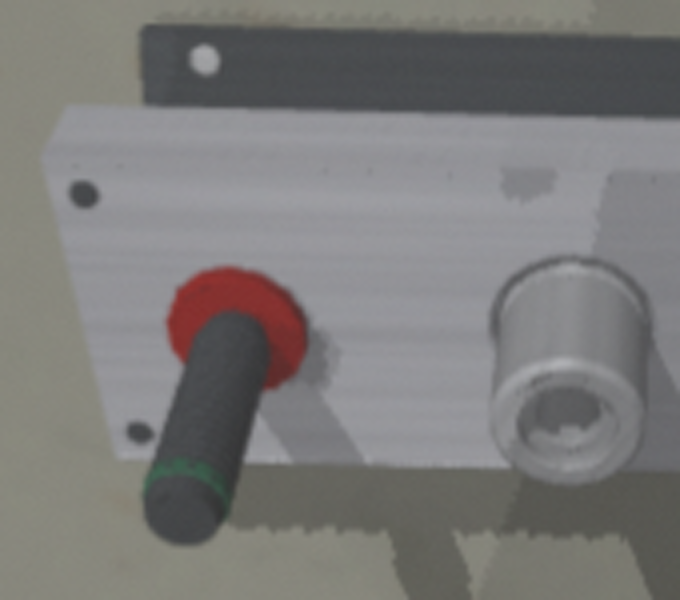

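View pics/c2.png

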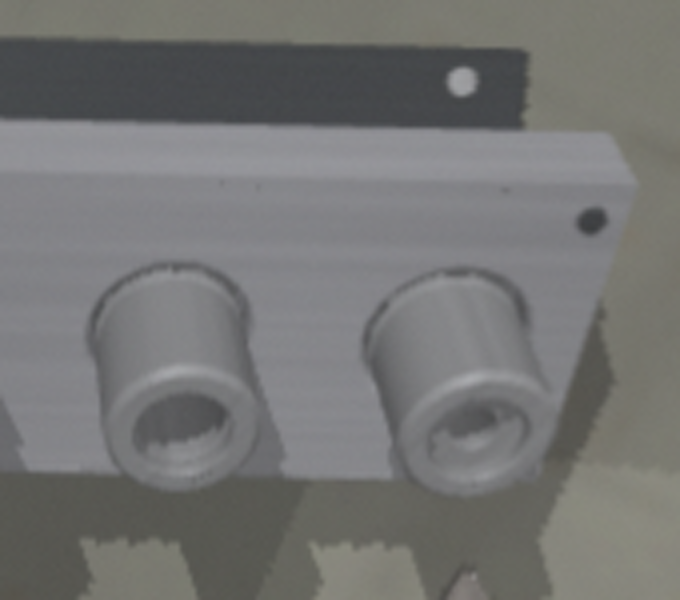

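```bash
cat > fit.py <<'E'
from h import *
import pickle
from scipy.optimize import least_squares
np.set_printoptions(precision=4,suppress=True)
w,t=pickle.load(open('v1.pkl','rb'))
c30,s30=np.cos(np.pi/6),.5
def slope(u,y,h): # u up the slope from centre, h out; stand frame
    return np.array([u*c30-h*s30, y, .057+u*s30+h*c30])
def world(p,q):
    x,y,a=q[:3]; return np.array([x+p[0]*np.cos(a)-p[1]*np.sin(a), y+p[0]*np.sin(a)+p[1]*np.cos(a), p[2]])
obs=lambda u,v,x0:(x0+(u+.5)/4-.5,75+(v+.5)/4-.5)
O=[obs(44,157,160),obs(115,460,160),obs(635,183,330),obs(568,421,160),obs(181,426,330),obs(475,431,330),obs(185,507,160),obs(237,328,160)]
def model(q):
    ys,sl,gl,dz=q[3:7]
    L=[slope(.038,.128,0),slope(-.038,.128,0),slope(.038,-.128,0),slope(sl,ys-.072,.034),slope(sl,ys-.132,.034),slope(sl,ys-.192,.034),slope(gl,ys,.065),slope(gl,ys,.005)]
    return np.array([world(p,q)+[0,0,dz] for p in L])
f=lambda q:np.concatenate([(proj(w,model(q))-np.array(O)).ravel(),[q[4]/.001,q[5]/.001,q[6]/.001,(q[3]-.096)/.01]])
r=least_squares(f,[.484,-.139,np.radians(-21.4),.096,0,0,0],x_scale=[.01,.01,.1,.01,.01,.01,.01])
print(r.x,np.degrees(r.x[2]));print(f(r.x)[:16].reshape(-1,2))
q=r.x
for n,k in(('sock',0),('p1',.072),('p2',.132),('p3',.192)): print(n,world(slope(0,q[3]-k,0),q))
print('in top0',proj(t,model(q)))
E
python3 fit.py
python3 - <<'E'
import cv2
im=cv2.imread('pics/top0.png')
cv2.imwrite('pics/c3.png',cv2.resize(im[195:305,220:370],(800,586),interpolation=cv2.INTER_CUBIC))
E
```

```text
[ 0.4796 -0.1372 -0.3936  0.094   0.0003  0.001  -0.0015] -22.55036720353427
[[-0.671  -0.5446]
 [ 0.4599 -0.7295]
 [ 0.33   -0.4199]
 [-0.0295  0.0728]
 [ 0.6117  0.2343]
 [ 0.9102  0.3284]
 [-1.1188  0.7339]
 [-0.3504  0.5236]]
sock [ 0.5156 -0.0504  0.057 ]
p1 [ 0.488  -0.1169  0.057 ]
p2 [ 0.465  -0.1723  0.057 ]
p3 [ 0.442  -0.2277  0.057 ]
in top0 [[241.3071 211.4057]
 [231.6491 242.3492]
 [355.2021 261.781 ]
 [277.3162 253.7826]
 [304.4789 265.8947]
 [331.842  278.0773]
 [239.2724 244.7267]
 [250.2987 234.103 ]]
```

View pics/c3.png

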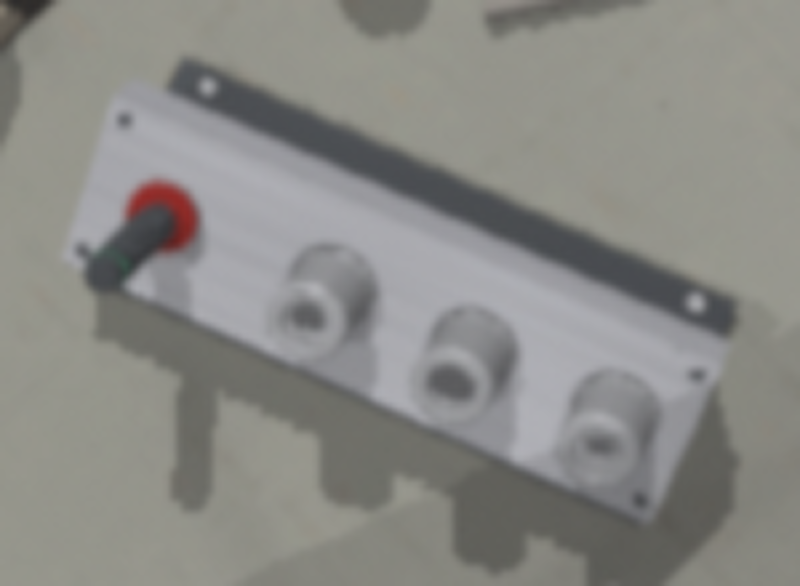

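```bash
cat >> h.py <<'E'
ST=(0.4796,-0.1372,np.radians(-22.5),0.094)
def sp(u,k,h):
    """world pt: u up slope, k mm right of socket (m), h out of slope"""
    x=u*np.cos(np.pi/6)-h*.5; z=.057+u*.5+h*np.cos(np.pi/6); y=ST[3]-k; a=ST[2]
    return np.array([ST[0]+x*np.cos(a)-y*np.sin(a),ST[1]+x*np.sin(a)+y*np.cos(a),z])
def st():
    s=bot.read_state(); R=s['tcp_rot']; print('t',round(s['time_s'],2),'p',np.round(s['position']*1000,1),'ang',round(np.degrees(np.arctan2(R[1,0],R[0,0])),2),'z',np.round(R[:,2],4),'F',np.round(s['force'],1),'open',round(s['opening']*87,1))
E
python3 - <<'E'
from h import *
st()
g=sp(.0005,0,.040)-[0,0,.019]; print(g)
rows(g+[0,0,.08],-112.5); rows(g,-112.5,pos=g+[0,0,.08],a0=-112.5)
E
```

```text
t 3.4 p [ 438.5 -112.6  261.3] ang -111.76 z [ 0.0068 -0.0085 -0.9999] F [-0.9 -0.3  1.1] open 43.7
[ 0.4974947  -0.04286736  0.07289102]
[[[-21.7, -7.2, 27.1], 0.0032], [[-21.7, -7.2, 27.1], 0.0032], [[-21.7, -7.1, 27.1], 0.0032], [[-21.7, -7.0, 27.1], 0.0032], [[0, 0, 0], 0]]
[[[0.0, 0.0, 26.7], -0.0], [[0.0, 0.0, 26.7], -0.0], [[0.0, 0.0, 26.7], -0.0], [[0, 0, 0], 0], [[0, 0, 0], 0]]
```

Emit:
send_rows:
  motion:
    - [[-22,-7,27],0.003]
    - [[-22,-7,27],0.003]
    - [[-22,-7,27],0.003]
    - [[-22,-7,27],0.003]
    - [[0,0,0],0]

```text
time_s: 3.82
position: [0.5043, -0.0524, 0.1511]
tcp_rot: [[-0.398, -0.917, 0.016], [-0.917, 0.398, -0.016], [0.008, -0.021, -1.0]]
force: [-0.8, -0.7, -0.0]
opening: 0.498
```

```bash
python3 - <<'E'
from h import *
st();w=snap('wrist','w2.png')
g=sp(.0005,0,.040)-[0,0,.019]
print(proj(w,[sp(0.001,0,h) for h in (.065,.04,.005)]))
rows(g,-112.5,n=4)
E
```

```text
t 3.82 p [504.3 -52.4 151.1] ang -113.47 z [ 0.0159 -0.016  -0.9997] F [-0.8 -0.7 -0. ] open 43.4
[[305.81132331 315.30127608]
 [306.00658874 278.47002271]
 [306.23031513 235.51046454]]
[[[-1.8, 2.6, 20.0], -0.0041], [[-1.8, 2.6, 20.0], -0.0041], [[-1.8, 2.6, 20.0], -0.0041], [[-1.9, 2.6, 20.0], -0.0041], [[0, 0, 0], 0]]
```

View pics/w2.png

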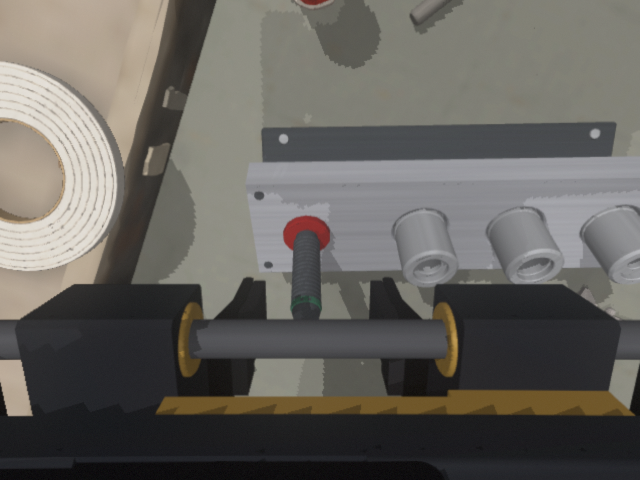

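Emit:
send_rows:
  motion:
    - [[-2,3,20],-0.004]
    - [[-2,3,20],-0.004]
    - [[-2,3,20],-0.004]
    - [[-2,3,17],-0.004]
    - [[0,0,0],0]

```text
time_s: 4.28
position: [0.5008, -0.0528, 0.0776]
tcp_rot: [[-0.39, -0.92, 0.026], [-0.921, 0.39, -0.023], [0.011, -0.033, -0.999]]
force: [-0.8, 0.1, 0.1]
opening: 0.501
```

```bash
python3 - <<'E'
from h import *
st();w=snap('wrist','w3.png')
g=sp(.0005,0,.040)-[0,0,.019]
rows(g,-112.5,n=2);st()
E
```

```text
t 4.28 p [500.8 -52.8  77.6] ang -112.97 z [ 0.026  -0.0232 -0.9994] F [-0.8  0.1  0.1] open 43.5
[[[-4.0, 4.1, 3.0], -0.0042], [[-4.0, 4.1, 3.0], -0.0042], [[0, 0, 0], 0], [[0, 0, 0], 0], [[0, 0, 0], 0]]
t 4.33 p [502.  -53.4  78.9] ang -112.98 z [ 0.0286 -0.0242 -0.9993] F [ 1.1 -0.4  0. ] open 43.3
```

View pics/w3.png

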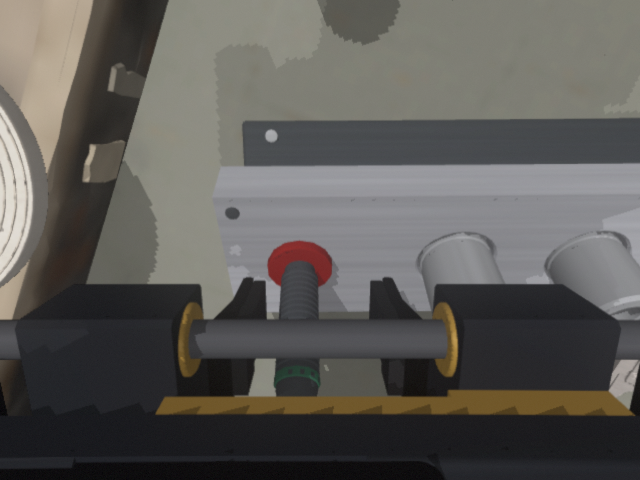

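Emit:
send_rows:
  motion:
    - [[-4,3,1.5],0]
    - [[-4,3,1.5],0]
    - [[0,0,0],0]
    - [[0,0,0],0]
    - [[0,0,0],0]

```text
time_s: 4.75
position: [0.5031, -0.0472, 0.0813]
tcp_rot: [[-0.394, -0.918, 0.039], [-0.919, 0.394, -0.028], [0.01, -0.047, -0.999]]
force: [-0.1, -0.2, 0.4]
opening: 0.498
```

```bash
python3 - <<'E'
from h import *
g=sp(.0005,0,.040)-[0,0,.019]
rows(g,-112.5,n=2);st()
E
```

```text
[[[-0.9, 3.4, 4.2], -0.0064], [[-0.9, 3.4, 4.2], -0.0064], [[0, 0, 0], 0], [[0, 0, 0], 0], [[0, 0, 0], 0]]
t 4.75 p [503.1 -47.2  81.3] ang -113.24 z [ 0.0391 -0.0282 -0.9988] F [-0.1 -0.2  0.4] open 43.3
```

Emit:
send_rows:
  motion:
    - [[0,0,0],0]
    - [[0,0,0],0]
    - [[0,0,0],0]
    - [[0,0,0],0]
    - [[0,0,0],0]

```text
time_s: 5.17
position: [0.5043, -0.0472, 0.0829]
tcp_rot: [[-0.394, -0.918, 0.042], [-0.919, 0.393, -0.029], [0.01, -0.05, -0.999]]
force: [-0.6, -0.6, 0.8]
opening: 0.501
```

```bash
python3 - <<'E'
from h import *
g=sp(.0005,0,.040)-[0,0,.019]
rows(g,-112.5,n=2);st();s=bot.read_state();print(s['joint_positions'],s['qvel'],s['tau'])
E
```

```text
[[[-0.7, 4.0, 5.0], -0.0059], [[-0.7, 4.0, 5.0], -0.0059], [[0, 0, 0], 0], [[0, 0, 0], 0], [[0, 0, 0], 0]]
t 5.17 p [504.3 -47.2  82.9] ang -113.18 z [ 0.0424 -0.0293 -0.9987] F [-0.6 -0.6  0.8] open 43.6
[-17.47215998  33.44500629 107.81352228  -1.48634107  35.92892928
  96.87546966] [ 0.08084477 -0.04867953 -0.06341646 -0.02297328  0.01328078  0.05136537] [ 4.04353006e-03 -3.77981687e+01 -8.95012021e+00 -1.58133300e-02
 -2.56288368e-01  2.64939190e-03]
```

```bash
cat >> h.py <<'E'
def mv(target,n,ang=None,pad=0):
    s=bot.read_state();R=s['tcp_rot'];d=R.T@(np.array(target)-s['position'])*1000/n
    a=np.degrees(np.arctan2(R[1,0],R[0,0])); da=0 if ang is None else (ang-a+180)%360-180
    print('row x%d'%n,np.round(d,2).tolist(),round(-np.radians(da)/n,4))
E
python3 - <<'E'
from h import *
g=sp(.0005,0,.040)-[0,0,.019]
mv(g,5,-112.5)
E
```

```text
row x5 [-0.29, 1.7, 1.91] -0.0024
```

Emit:
send_rows:
  motion:
    - [[-0.3,2.2,2.4],-0.002]
    - [[-0.3,2.2,2.4],-0.002]
    - [[-0.3,2.2,2.4],-0.002]
    - [[-0.3,2.2,2.4],-0.002]
    - [[-0.3,2,2.2],-0.002]

```text
time_s: 5.58
position: [0.495, -0.0417, 0.0694]
tcp_rot: [[-0.384, -0.923, 0.043], [-0.923, 0.383, -0.029], [0.011, -0.051, -0.999]]
force: [-0.3, -1.0, 0.1]
opening: 0.501
```

```bash
python3 - <<'E'
from h import *
g=sp(.0005,0,.040)-[0,0,.019]
st();mv(g,5,-112.5);print(bot.read_state()['joint_positions'])
E
```

```text
t 5.58 p [495.  -41.7  69.4] ang -112.56 z [ 0.0427 -0.0294 -0.9987] F [-0.3 -1.   0.1] open 43.6
row x5 [0.03, -0.59, -0.67] -0.0002
[-17.16632815  34.5102974  109.63255497  -1.6275137   33.03090273
  96.7184923 ]
```

Emit:
send_rows:
  motion:
    - [[0,0,0],0]
    - [[0,0,0],0]
    - [[0,0,0],0]
    - [[0,0,0],0]
    - [[0,0,0],0]
  gripper: 1

```text
time_s: 6.0
position: [0.4936, -0.0411, 0.0683]
tcp_rot: [[-0.383, -0.923, 0.04], [-0.924, 0.382, -0.029], [0.011, -0.048, -0.999]]
force: [0.4, 0.6, -0.0]
opening: 0.208
```

```bash
python3 - <<'E'
from h import *
st()
E
```

```text
t 6.0 p [493.6 -41.1  68.3] ang -112.53 z [ 0.04   -0.0285 -0.9988] F [ 0.4  0.6 -0. ] open 18.1
```

Emit:
send_rows:
  motion:
    - [[0,0,0],0]
    - [[0,0,0],0]
    - [[0,0,0],0]
    - [[0,0,0],0]
    - [[0,0,0],0]

```text
time_s: 6.42
position: [0.4937, -0.0411, 0.0683]
tcp_rot: [[-0.383, -0.923, 0.04], [-0.924, 0.382, -0.028], [0.011, -0.048, -0.999]]
force: [0.2, -0.2, -0.9]
opening: 0.17
```

```bash
python3 - <<'E'
from h import *
st();snap('wrist','w4.png')
s=bot.read_state();p=s['position']
a=ST[2];ax=np.array([-.5*np.cos(a),-.5*np.sin(a),np.cos(np.pi/6)])
mv(p+ax*.085,4)
E
```

```text
t 6.42 p [493.7 -41.1  68.3] ang -112.54 z [ 0.0399 -0.0284 -0.9988] F [ 0.2 -0.2 -0.9] open 14.8
row x4 [0.21, 9.73, -18.89] -0.0
```

View pics/w4.png

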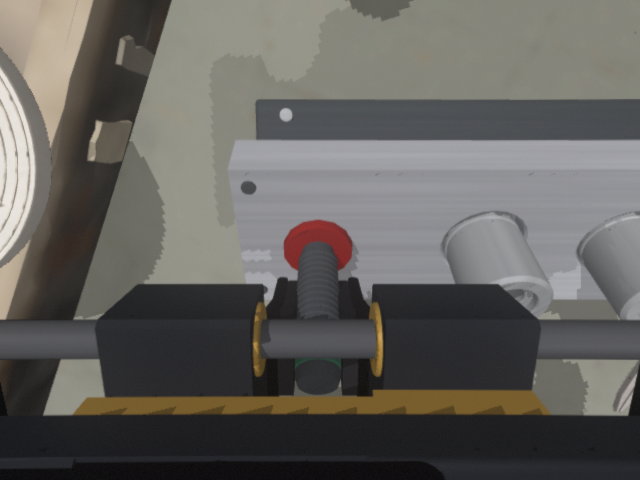

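Emit:
send_rows:
  motion:
    - [[0,5,-9.5],0]
    - [[0,10,-19],0]
    - [[0,10,-19],0]
    - [[0,10,-19],0]
    - [[0,9,-17],0]

```text
time_s: 6.88
position: [0.4465, -0.0212, 0.1507]
tcp_rot: [[-0.384, -0.923, 0.033], [-0.923, 0.384, -0.027], [0.012, -0.041, -0.999]]
force: [0.2, -0.3, -1.1]
opening: 0.176
```

```bash
cat >> h.py <<'E'
G0=np.array([493.7,-41.1,68.3])/1000
AX=np.array([-.5*np.cos(ST[2]),-.5*np.sin(ST[2]),np.cos(np.pi/6)]); YR=np.array([np.sin(ST[2]),-np.cos(ST[2]),0]); UP=np.cross(-YR,AX)
def rel():
    p=bot.read_state()['position']-G0; print('rel: right %.1f up %.1f axis %.1f'%(p@YR*1000,p@UP*1000,p@AX*1000))
E
python3 - <<'E'
from h import *
st();rel();snap('wrist','w5.png')
mv(G0+YR*.072+AX*.080,4,-112.5)
E
```

```text
t 6.88 p [446.5 -21.2 150.7] ang -112.61 z [ 0.0332 -0.0265 -0.9991] F [ 0.2 -0.3 -1.1] open 15.3
rel: right -0.3 up -3.2 axis 97.0
row x4 [18.1, -2.97, 4.19] -0.0003
```

View pics/w5.png

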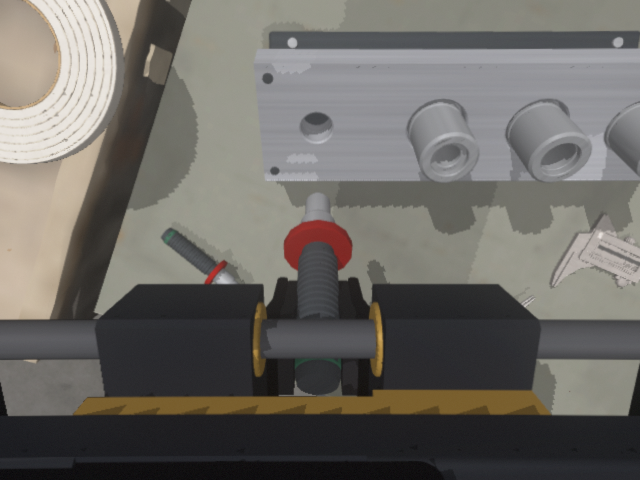

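```bash
python3 - <<'E'
import cv2
im=cv2.imread('pics/w5.png')
cv2.imwrite('pics/c5.png',cv2.resize(im[40:220,250:450],(800,720)[:2],interpolation=cv2.INTER_CUBIC)[:600])
cv2.imwrite('pics/c6.png',cv2.resize(im[40:190,400:600],(800,600),interpolation=cv2.INTER_CUBIC))
E
```

```text
(no output)
```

View pics/c5.png

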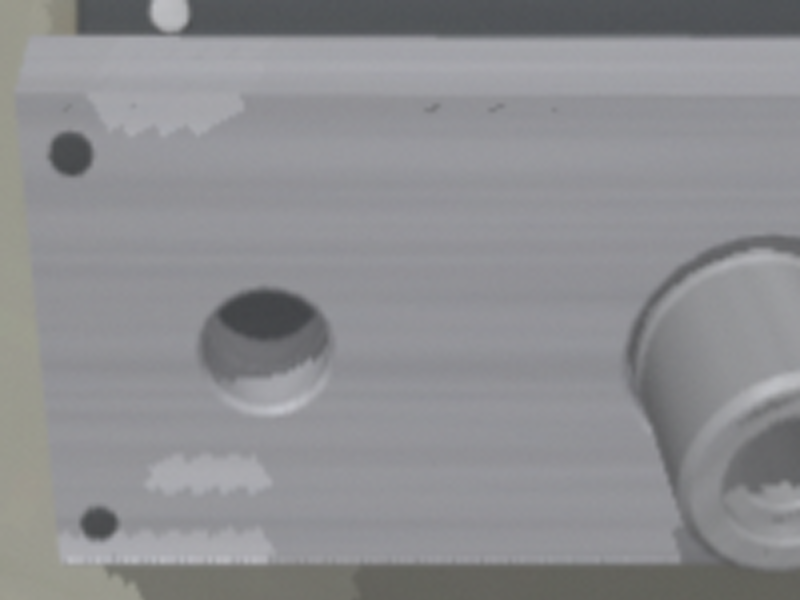

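View pics/c6.png

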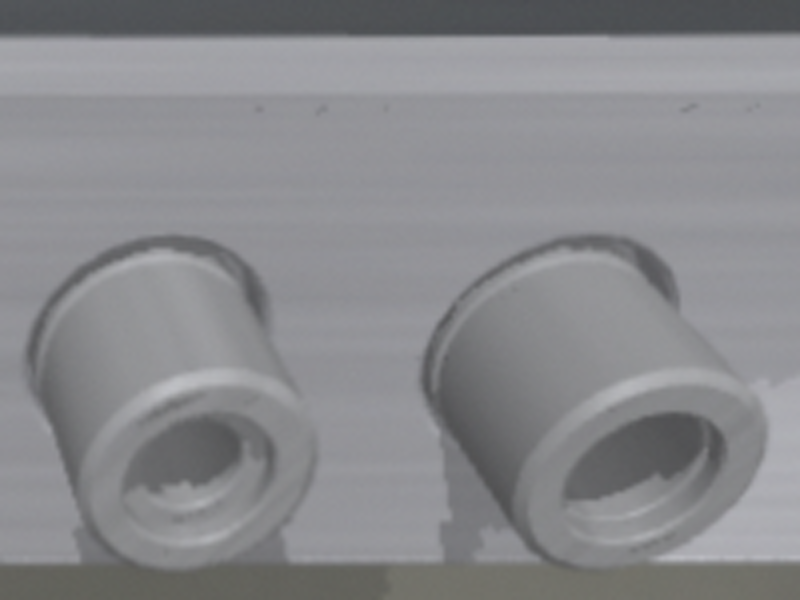

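```bash
python3 - <<'E'
from h import *
w=snap('wrist');p=bot.read_state()['position'];R=bot.read_state()['tcp_rot'];print(w['cx'],w['cy'])
n=AX
def onplane(px,h):
    o,v=ray(w,px);P0=sp(0,0,h);return o+v*(((P0-o)@n)/(v@n))
for nm,px,h in(('hole',(316.4,127.6),0),('m1',(449.4,157.1),.034),('m2',(560,157),.034),('cornBL',(254,63.3),0),('cornFL',(265,180.6),0)):
    q=onplane(px,h);d=q-p;print(nm,'right %.1f up %.1f'%(d@YR*1000,d@UP*1000), 'from G0-line: up %.1f'%((q-G0)@UP*1000))
# tip predicted now: tip at tcp + (tip home rel)
tip=p+ (sp(0,0,-.034)-G0); print('tip pred px',proj(w,[tip]),'tip rel right', (tip-p)@YR*1000)
print((sp(0,0,0)-G0)@UP*1000,(sp(0,0,0)-G0)@YR*1000)
E
```

```text
317.4668143726608 238.12184720982836
hole right 0.4 up 15.9 from G0-line: up 13.5
m1 right 72.8 up 16.2 from G0-line: up 13.9
m2 right 133.2 up 16.0 from G0-line: up 13.6
cornBL right -33.5 up 53.9 from G0-line: up 51.5
cornFL right -33.8 up -22.8 from G0-line: up -25.2
tip pred px [[317.06444533 192.13253551]] tip rel right 0.1806594706823749
14.917390117623587 0.18065947068237584
```

Emit:
send_rows:
  motion:
    - [[18,-3,4],0]
    - [[18,-3,4],0]
    - [[18,-3,4],0]
    - [[18,-3,4],0]
    - [[0.5,0,0],0]

```text
time_s: 7.4
position: [0.4319, -0.095, 0.1381]
tcp_rot: [[-0.379, -0.924, 0.044], [-0.925, 0.378, -0.03], [0.011, -0.052, -0.999]]
force: [-0.2, -0.7, -1.2]
opening: 0.178
```

```bash
python3 - <<'E'
from h import *
st();rel();snap('wrist','w6.png')
mv(G0+YR*.0722+AX*.064,4,-112.5)
E
```

```text
t 7.4 p [431.9 -95.  138.1] ang -112.29 z [ 0.0437 -0.0299 -0.9986] F [-0.2 -0.7 -1.2] open 15.5
rel: right 73.4 up 3.3 axis 78.7
row x4 [-0.1, -1.06, 3.67] 0.0009
```

View pics/w6.png

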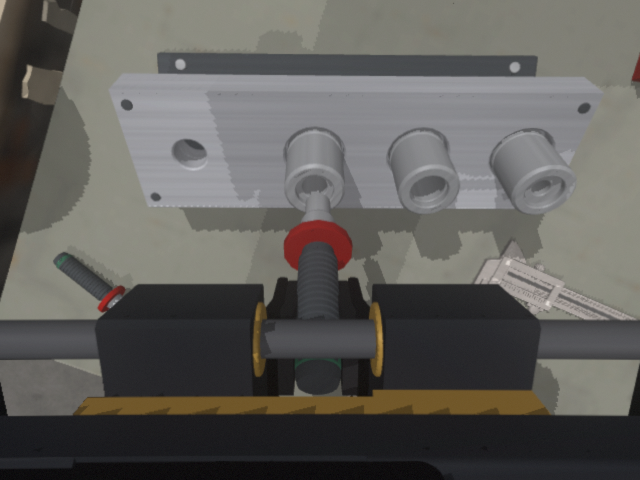

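```bash
python3 - <<'E'
from h import *
mv(G0+YR*.0722+AX*.070,4,-112.5)
E
```

```text
row x4 [-0.09, -0.38, 2.34] 0.0009
```

```bash
python3 - <<'E'
from h import *
st();rel()
E
```

```text
t 7.45 p [431.8 -93.9 138.2] ang -112.3 z [ 0.0432 -0.029  -0.9986] F [ 0.5  0.7 -0.3] open 15.6
rel: right 72.5 up 2.9 axis 79.0
```

Emit:
send_rows:
  motion:
    - [[-0.1,-0.4,2.3],0.001]
    - [[-0.1,-0.4,2.3],0.001]
    - [[-0.1,-0.4,2.3],0.001]
    - [[-0.1,-0.4,2.3],0.001]
    - [[0,0,0],0]

```text
time_s: 7.87
position: [0.4342, -0.092, 0.1277]
tcp_rot: [[-0.382, -0.923, 0.042], [-0.924, 0.381, -0.028], [0.009, -0.05, -0.999]]
force: [-0.2, -0.3, -1.5]
opening: 0.172
```

```bash
python3 - <<'E'
from h import *
st();rel();snap('wrist','w7.png')
mv(G0+YR*.0722+AX*.061,5,-112.5)
E
```

```text
t 7.87 p [434.2 -92.  127.7] ang -112.48 z [ 0.0423 -0.0276 -0.9987] F [-0.2 -0.3 -1.5] open 15.0
rel: right 69.8 up -1.1 axis 69.2
row x5 [0.47, -0.95, 1.4] 0.0001
```

View pics/w7.png

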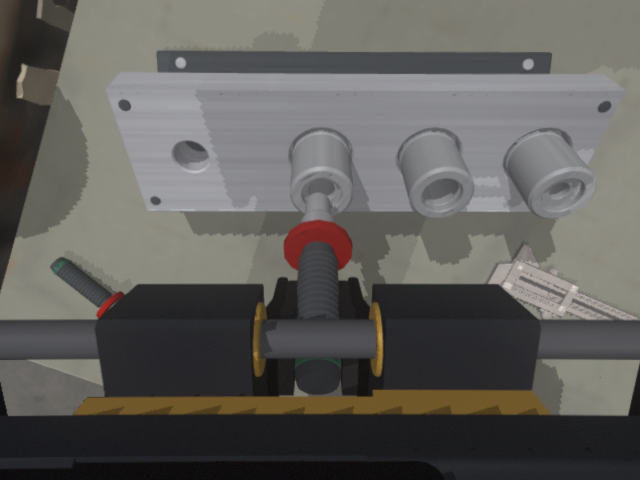

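```bash
python3 - <<'E'
from h import *
rel();mv(G0+YR*.0722+AX*.070,4,-112.5)
E
```

```text
rel: right 69.8 up -1.0 axis 69.4
row x4 [0.6, -0.16, -0.26] 0.0001
```

Emit:
send_rows:
  motion:
    - [[0.6,-0.2,-0.2],0]
    - [[0.6,-0.2,-0.2],0]
    - [[0.6,-0.2,-0.2],0]
    - [[0.6,-0.2,-0.2],0]
    - [[0,0,0],0]

```text
time_s: 8.33
position: [0.4342, -0.0938, 0.129]
tcp_rot: [[-0.38, -0.924, 0.043], [-0.925, 0.38, -0.028], [0.009, -0.05, -0.999]]
force: [1.1, -0.6, -1.8]
opening: 0.177
```

```bash
python3 - <<'E'
from h import *
st();rel()
mv(G0+YR*.0722+AX*.060,5,-112.5)
E
```

```text
t 8.33 p [434.2 -93.8 129. ] ang -112.36 z [ 0.0427 -0.0276 -0.9987] F [ 1.1 -0.6 -1.8] open 15.4
rel: right 71.5 up 0.2 axis 70.0
row x5 [0.13, -0.88, 1.79] 0.0005
```

Emit:
send_rows:
  motion:
    - [[0.2,-0.9,1.8],0]
    - [[0.1,-0.9,1.8],0]
    - [[0.1,-0.9,1.8],0]
    - [[0,-0.9,1.8],0]
    - [[0,0,0],0]

```text
time_s: 8.75
position: [0.4382, -0.0964, 0.1216]
tcp_rot: [[-0.381, -0.924, 0.044], [-0.925, 0.38, -0.028], [0.009, -0.051, -0.999]]
force: [0.2, 0.2, 0.5]
opening: 0.174
```

```bash
python3 - <<'E'
from h import *
st();rel();F=bot.read_state()['force'];print('axis F',F@AX,'right',F@YR,'up',F@UP)
mv(G0+YR*.0722+AX*.058,5,-112.5)
E
```

```text
t 8.75 p [438.2 -96.4 121.6] ang -112.4 z [ 0.0437 -0.0281 -0.9986] F [0.2 0.2 0.5] open 15.1
rel: right 72.3 up 0.6 axis 61.2
axis F 0.39169729862866626 right -0.2655637104139485 up 0.334660045431533
row x5 [-0.02, -0.19, 0.62] 0.0003
```

Emit:
send_rows:
  motion:
    - [[0,-0.4,0.9],0]
    - [[0,-0.4,0.9],0]
    - [[0,-0.4,0.9],0]
    - [[0,-0.4,0.9],0]
    - [[0,0,0],0]

```text
time_s: 9.17
position: [0.4399, -0.0971, 0.1173]
tcp_rot: [[-0.381, -0.924, 0.043], [-0.924, 0.38, -0.028], [0.009, -0.05, -0.999]]
force: [-0.2, -0.4, -1.1]
opening: 0.169
```

```bash
cat >> h.py <<'E'
def ff():
    rel();F=bot.read_state()['force'];print('axisF %.1f right %.1f up %.1f'%(F@AX,F@YR,F@UP))
E
python3 - <<'E'
from h import *
st();ff()
mv(G0+YR*.0722+AX*.050,5,-112.5)
E
```

```text
t 9.17 p [439.9 -97.1 117.3] ang -112.4 z [ 0.043  -0.0277 -0.9987] F [-0.2 -0.4 -1.1] open 14.7
rel: right 72.3 up 0.0 axis 56.6
axisF -0.9 right 0.5 up -0.6
row x5 [-0.03, -0.6, 1.18] 0.0003
```

Emit:
send_rows:
  motion:
    - [[0,-0.9,1.7],0]
    - [[0,-0.9,1.7],0]
    - [[0,-0.9,1.7],0]
    - [[0,-0.9,1.7],0]
    - [[0,-0.2,0.4],0]

```text
time_s: 9.58
position: [0.4442, -0.0989, 0.1097]
tcp_rot: [[-0.381, -0.924, 0.043], [-0.924, 0.38, -0.028], [0.009, -0.051, -0.999]]
force: [0.5, -0.9, -2.0]
opening: 0.178
```

```bash
python3 - <<'E'
from h import *
st();ff();snap('wrist','w8.png')
E
```

```text
t 9.58 p [444.2 -98.9 109.7] ang -112.4 z [ 0.0432 -0.0278 -0.9987] F [ 0.5 -0.9 -2. ] open 15.5
rel: right 72.3 up 0.2 axis 47.7
axisF -2.1 right 0.7 up -0.3
```

View pics/w8.png

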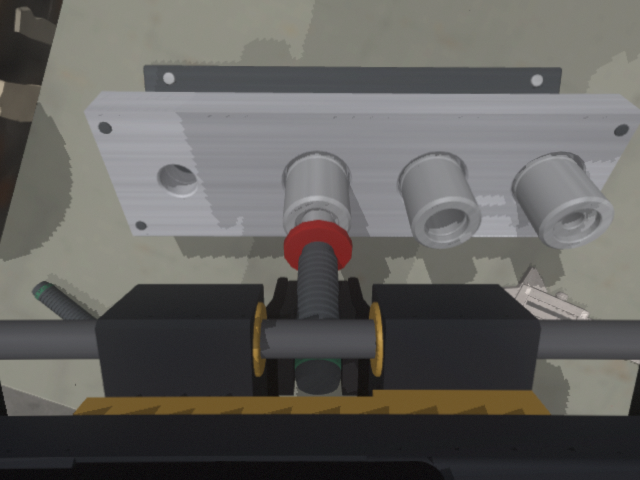

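Emit:
send_rows:
  motion:
    - [[0,-0.4,0.8],0]
    - [[0,-0.4,0.8],0]
    - [[0,-0.4,0.8],0]
    - [[0,-0.4,0.8],0]
    - [[0,-0.4,0.8],0]

```text
time_s: 10.05
position: [0.4449, -0.0992, 0.1079]
tcp_rot: [[-0.38, -0.924, 0.042], [-0.925, 0.38, -0.028], [0.01, -0.049, -0.999]]
force: [-3.1, 1.0, 9.1]
opening: 0.17
```

```bash
python3 - <<'E'
from h import *
st();ff()
E
```

```text
t 10.05 p [444.9 -99.2 107.9] ang -112.36 z [ 0.0415 -0.0276 -0.9988] F [-3.1  1.   9.1] open 14.8
rel: right 72.3 up -0.0 axis 45.7
axisF 9.5 right 0.2 up 1.7
```

Emit:
send_rows:
  motion:
    - [[0,2.5,-5],0]
    - [[0,4,-8],0]
    - [[0,4,-8],0]
    - [[0,4,-8],0]
    - [[0,1,-2],0]

```text
time_s: 10.47
position: [0.4276, -0.0917, 0.1407]
tcp_rot: [[-0.38, -0.924, 0.041], [-0.925, 0.379, -0.027], [0.01, -0.049, -0.999]]
force: [-0.1, 0.7, -1.2]
opening: 0.175
```

Emit:
send_rows:
  motion:
    - [[8,0,0],0]
    - [[15,0,0],0]
    - [[15,0,0],0]
    - [[13,0,0],0]
    - [[4,0,0],0]

```text
time_s: 10.88
position: [0.4058, -0.1448, 0.1432]
tcp_rot: [[-0.376, -0.926, 0.045], [-0.927, 0.375, -0.03], [0.011, -0.053, -0.999]]
force: [0.2, 0.5, -1.2]
opening: 0.173
```

```bash
python3 - <<'E'
from h import *
st();ff();mv(G0+YR*.1323+AX*.071,4,-112.5);snap('wrist','w9.png')
rel();mv(G0+YR*.1323+AX*.071,4,-112.5)
E
```

```text
t 10.88 p [ 405.8 -144.8  143.2] ang -112.09 z [ 0.045  -0.0298 -0.9985] F [ 0.2  0.5 -1.2] open 15.1
rel: right 129.5 up 1.5 axis 85.6
axisF -1.0 right -0.5 up -0.5
row x4 [0.68, -1.31, 3.43] 0.0018
rel: right 129.5 up 1.5 axis 85.6
row x4 [0.67, -1.3, 3.42] 0.0017
```

View pics/w9.png

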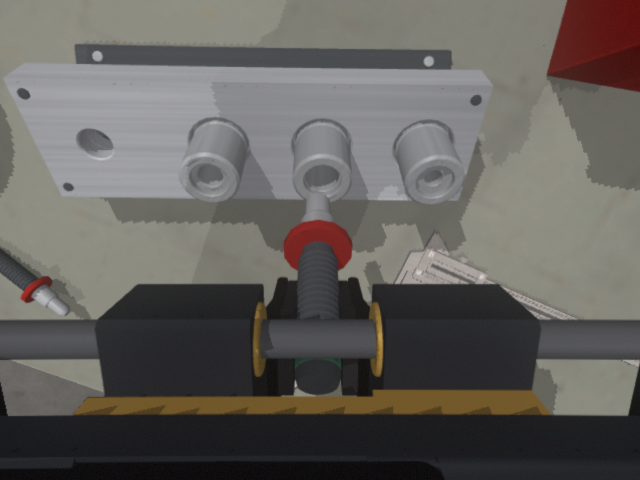

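Emit:
send_rows:
  motion:
    - [[0.7,-1.3,3.4],0.002]
    - [[0.7,-1.3,3.4],0.002]
    - [[0.7,-1.3,3.4],0.002]
    - [[0.7,-1.3,3.4],0.002]
    - [[0,0,0],0]

```text
time_s: 11.35
position: [0.4107, -0.1497, 0.1282]
tcp_rot: [[-0.385, -0.922, 0.045], [-0.923, 0.384, -0.029], [0.01, -0.052, -0.999]]
force: [0.0, 0.1, -0.4]
opening: 0.173
```

```bash
python3 - <<'E'
from h import *
st();ff();mv(G0+YR*.1323+AX*.060,5,-112.5)
E
```

```text
t 11.35 p [ 410.7 -149.7  128.2] ang -112.65 z [ 0.0446 -0.029  -0.9986] F [ 0.   0.1 -0.4] open 15.1
rel: right 132.1 up -0.5 axis 69.5
axisF -0.3 right -0.1 up -0.2
row x5 [0.03, -0.94, 1.65] -0.0005
```

Emit:
send_rows:
  motion:
    - [[0,-0.9,2.1],0]
    - [[0,-1,2.1],0]
    - [[0,-1,2.1],0]
    - [[0,-1,2.1],0]
    - [[0,-0.9,1.8],0]

```text
time_s: 11.77
position: [0.4162, -0.1507, 0.1169]
tcp_rot: [[-0.383, -0.923, 0.044], [-0.924, 0.382, -0.028], [0.009, -0.051, -0.999]]
force: [-0.0, 0.6, -0.5]
opening: 0.171
```

```bash
python3 - <<'E'
from h import *
st();ff();mv(G0+YR*.1323+AX*.047,5,-112.5)
E
```

```text
t 11.77 p [ 416.2 -150.7  116.9] ang -112.52 z [ 0.0438 -0.0281 -0.9986] F [-0.   0.6 -0.5] open 14.8
rel: right 130.9 up -1.4 axis 56.9
axisF -0.3 right -0.5 up -0.4
row x5 [0.26, -1.15, 1.64] -0.0001
```

Emit:
send_rows:
  motion:
    - [[0.5,-1.3,1.5],0]
    - [[0.4,-1.2,1.6],0]
    - [[0.4,-1.2,1.6],0]
    - [[0.2,-1.1,1.6],0]
    - [[0,0,0],0]

```text
time_s: 12.18
position: [0.4211, -0.1547, 0.11]
tcp_rot: [[-0.383, -0.923, 0.044], [-0.924, 0.382, -0.028], [0.009, -0.051, -0.999]]
force: [-0.5, -0.8, -0.8]
opening: 0.173
```

```bash
python3 - <<'E'
from h import *
st();ff();mv(G0+YR*.1323+AX*.041,5,-112.5)
E
```

```text
t 12.18 p [ 421.1 -154.7  110. ] ang -112.52 z [ 0.0439 -0.0283 -0.9986] F [-0.5 -0.8 -0.8] open 15.1
rel: right 132.7 up 0.4 axis 47.9
axisF -0.6 right 1.0 up -0.6
row x5 [-0.09, -0.56, 1.26] -0.0001
```

Emit:
send_rows:
  motion:
    - [[-0.1,-0.5,1.2],0]
    - [[-0.1,-0.5,1.2],0]
    - [[0,-0.5,1.2],0]
    - [[0,-0.5,1.2],0]
    - [[0,-0.4,0.8],0]

```text
time_s: 12.6
position: [0.4238, -0.1557, 0.1041]
tcp_rot: [[-0.383, -0.923, 0.044], [-0.924, 0.382, -0.028], [0.009, -0.052, -0.999]]
force: [-0.0, 0.5, -0.9]
opening: 0.177
```

```bash
python3 - <<'E'
from h import *
st();ff();mv(G0+YR*.1323+AX*.0345,5,-112.5)
E
```

```text
t 12.6 p [ 423.8 -155.7  104.1] ang -112.53 z [ 0.0441 -0.0284 -0.9986] F [-0.   0.5 -0.9] open 15.4
rel: right 132.6 up 0.0 axis 41.4
axisF -0.7 right -0.5 up -0.7
row x5 [-0.08, -0.62, 1.23] -0.0001
```

Emit:
send_rows:
  motion:
    - [[0,-0.7,1.4],0]
    - [[0,-0.7,1.4],0]
    - [[0,-0.6,1.2],0]
    - [[0,-0.6,1.2],0]
    - [[0,-0.5,0.9],0]

```text
time_s: 13.02
position: [0.4271, -0.157, 0.0977]
tcp_rot: [[-0.383, -0.923, 0.044], [-0.924, 0.382, -0.028], [0.009, -0.051, -0.999]]
force: [-3.4, 2.1, 12.1]
opening: 0.177
```

```bash
python3 - <<'E'
from h import *
st();ff();snap('wrist','w10.png')
E
```

```text
t 13.02 p [ 427.1 -157.    97.7] ang -112.53 z [ 0.0437 -0.0281 -0.9986] F [-3.4  2.1 12.1] open 15.4
rel: right 132.6 up -0.2 axis 34.0
axisF 12.4 right -0.6 up 2.6
```

View pics/w10.png

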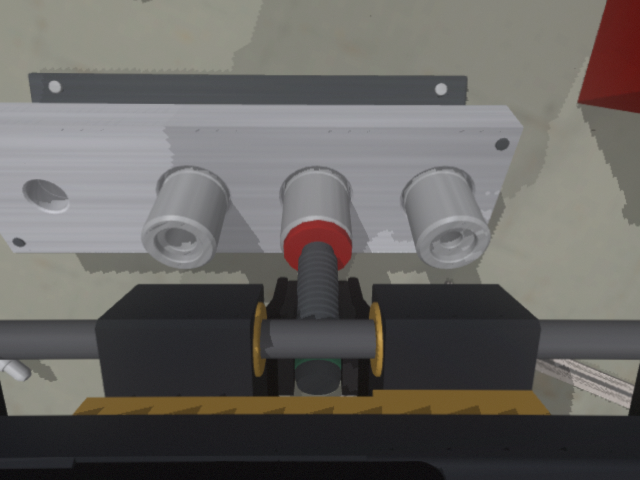

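Emit:
send_rows:
  motion:
    - [[0,3,-6],0]
    - [[0,5,-10],0]
    - [[0,5,-10],0]
    - [[0,5,-10],0]
    - [[0,3,-6],0]

```text
time_s: 13.48
position: [0.4035, -0.1466, 0.1407]
tcp_rot: [[-0.383, -0.923, 0.041], [-0.924, 0.382, -0.026], [0.009, -0.048, -0.999]]
force: [-0.2, -0.1, -0.7]
opening: 0.169
```

Emit:
send_rows:
  motion:
    - [[8,0,0],0]
    - [[15,0,0],0]
    - [[15,0,0],0]
    - [[14,0,0],0]
    - [[6,0,0],0]

```text
time_s: 13.9
position: [0.3799, -0.2021, 0.1446]
tcp_rot: [[-0.378, -0.925, 0.045], [-0.926, 0.377, -0.03], [0.011, -0.053, -0.999]]
force: [0.8, 0.2, -2.4]
opening: 0.175
```

```bash
python3 - <<'E'
from h import *
st();ff();snap('wrist','w11.png')
mv(G0+YR*.1925+AX*.071,4,-112.5)
E
```

```text
t 13.9 p [ 379.9 -202.1  144.6] ang -112.23 z [ 0.0455 -0.0301 -0.9985] F [ 0.8  0.2 -2.4] open 15.2
rel: right 192.3 up 0.4 axis 87.8
axisF -2.4 right -0.5 up -0.6
row x4 [-0.11, -1.76, 3.79] 0.001
```

View pics/w11.png

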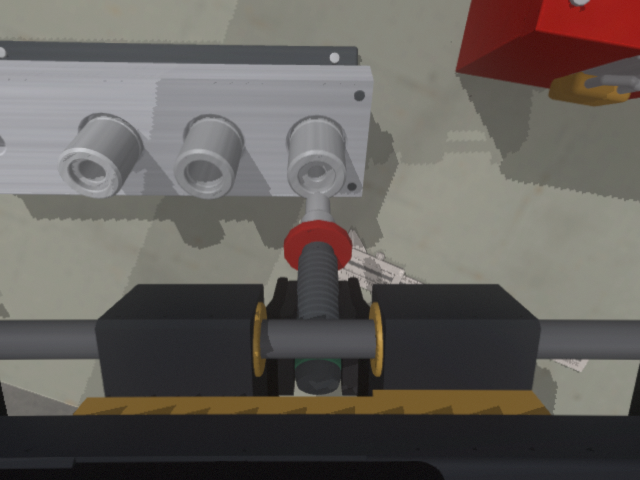

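Emit:
send_rows:
  motion:
    - [[0,-1.7,3.7],0.001]
    - [[0,-1.7,3.7],0.001]
    - [[0,-1.7,3.7],0.001]
    - [[0,-1.7,3.7],0.001]
    - [[0,0,0],0]

```text
time_s: 14.37
position: [0.3873, -0.2052, 0.1284]
tcp_rot: [[-0.384, -0.922, 0.045], [-0.923, 0.383, -0.029], [0.01, -0.053, -0.999]]
force: [-0.1, -0.2, -1.1]
opening: 0.171
```

```bash
python3 - <<'E'
from h import *
st();ff();mv(G0+YR*.1925+AX*.063,5,-112.5)
E
```

```text
t 14.37 p [ 387.3 -205.2  128.4] ang -112.59 z [ 0.045  -0.0294 -0.9986] F [-0.1 -0.2 -1.1] open 14.9
rel: right 192.4 up -0.7 axis 69.8
axisF -1.0 right 0.2 up -0.5
row x5 [0.01, -0.74, 1.14] -0.0003
```

Emit:
send_rows:
  motion:
    - [[0.1,-0.8,1.1],0]
    - [[0.1,-0.8,1.1],0]
    - [[0.1,-0.8,1.1],0]
    - [[0,-0.7,1.1],0]
    - [[0,0,0],0]

```text
time_s: 14.78
position: [0.3908, -0.2053, 0.1229]
tcp_rot: [[-0.382, -0.923, 0.044], [-0.924, 0.381, -0.028], [0.009, -0.051, -0.999]]
force: [0.6, -0.5, -2.2]
opening: 0.177
```

```bash
python3 - <<'E'
from h import *
st();ff();mv(G0+YR*.1925+AX*.061,5,-112.5)
E
```

```text
t 14.78 p [ 390.8 -205.3  122.9] ang -112.43 z [ 0.0435 -0.0276 -0.9987] F [ 0.6 -0.5 -2.2] open 15.4
rel: right 191.1 up -0.6 axis 63.4
axisF -2.3 right 0.3 up -0.4
row x5 [0.27, -0.33, 0.37] 0.0002
```

Emit:
send_rows:
  motion:
    - [[0.35,-0.4,0],0]
    - [[0.35,-0.3,0.2],0]
    - [[0.35,-0.4,0.6],0]
    - [[0.2,-0.4,0.8],0]
    - [[0,-0.3,0.6],0]

```text
time_s: 15.2
position: [0.3912, -0.2065, 0.1211]
tcp_rot: [[-0.381, -0.923, 0.042], [-0.924, 0.381, -0.026], [0.008, -0.049, -0.999]]
force: [-2.5, 2.0, 6.6]
opening: 0.173
```

```bash
python3 - <<'E'
from h import *
st();ff();mv(G0+YR*.1925+AX*.061,5,-112.5)
E
```

```text
t 15.2 p [ 391.2 -206.5  121.1] ang -112.42 z [ 0.0419 -0.0261 -0.9988] F [-2.5  2.   6.6] open 15.1
rel: right 192.0 up -0.8 axis 61.4
axisF 7.3 right -0.8 up 0.6
row x5 [0.09, -0.18, -0.01] 0.0003
```

Emit:
send_rows:
  motion:
    - [[0,2,-4],0]
    - [[0,4,-8],0]
    - [[0,4,-8],0]
    - [[-8,1,-2],0]
    - [[-20,0,0],0]

```text
time_s: 15.62
position: [0.3908, -0.178, 0.1448]
tcp_rot: [[-0.386, -0.921, 0.045], [-0.923, 0.385, -0.03], [0.01, -0.053, -0.999]]
force: [0.5, -0.5, -0.7]
opening: 0.174
```

Emit:
send_rows:
  motion:
    - [[-32,0,0],0]
    - [[-36,0,0],0]
    - [[-36,0,0],0]
    - [[-28,0,0],0]
    - [[-14,0,0],0]

```text
time_s: 16.03
position: [0.4506, -0.038, 0.1468]
tcp_rot: [[-0.394, -0.918, 0.053], [-0.919, 0.392, -0.033], [0.01, -0.062, -0.998]]
force: [0.5, -0.4, -1.0]
opening: 0.173
```

```bash
python3 - <<'E'
from h import *
st();ff();mv(G0+AX*.055,5,-112.5)
E
```

```text
t 16.03 p [450.6 -38.  146.8] ang -113.19 z [ 0.0527 -0.0333 -0.9981] F [ 0.5 -0.4 -1. ] open 15.0
rel: right 13.6 up 3.7 axis 88.5
axisF -1.1 right 0.2 up 0.0
row x5 [-2.81, -2.28, 6.29] -0.0024
```

Emit:
send_rows:
  motion:
    - [[-3.5,-2.2,6],-0.003]
    - [[-3,-2.2,6],-0.003]
    - [[-2.5,-2.2,6],-0.002]
    - [[-2,-2.2,6],-0.002]
    - [[0,0,0],0]

```text
time_s: 16.45
position: [0.4658, -0.029, 0.1224]
tcp_rot: [[-0.379, -0.924, 0.056], [-0.925, 0.377, -0.034], [0.01, -0.064, -0.998]]
force: [0.1, 1.0, -1.4]
opening: 0.174
```

```bash
python3 - <<'E'
from h import *
st();ff();snap('wrist','w12.png');rel();mv(G0+AX*.040,5,-112.5)
E
```

```text
t 16.45 p [465.8 -29.  122.4] ang -112.25 z [ 0.0558 -0.0338 -0.9979] F [ 0.1  1.  -1.4] open 15.1
rel: right -0.5 up 0.7 axis 62.1
axisF -1.1 right -0.9 up -0.9
rel: right -0.3 up 0.6 axis 62.3
row x5 [0.02, -1.87, 4.06] 0.0008
```

View pics/w12.png

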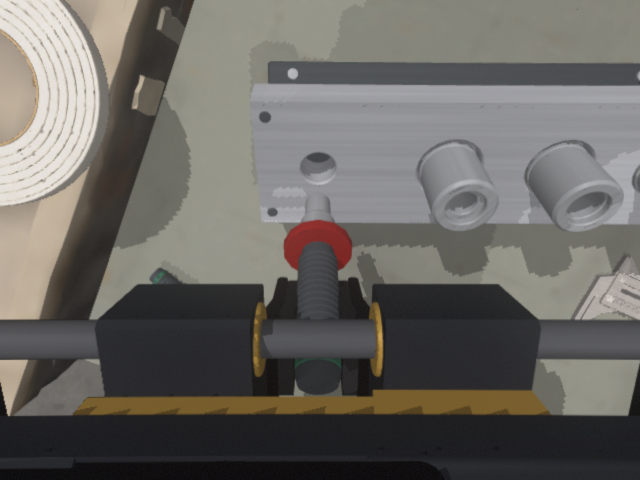

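Emit:
send_rows:
  motion:
    - [[0,-1.7,4],0]
    - [[0.1,-1.7,4],0]
    - [[0.1,-1.7,4],0]
    - [[0.1,-1.7,4],0]
    - [[0,0,0],0]

```text
time_s: 16.92
position: [0.4727, -0.0358, 0.1051]
tcp_rot: [[-0.384, -0.922, 0.054], [-0.923, 0.383, -0.034], [0.011, -0.063, -0.998]]
force: [0.1, -0.1, -1.2]
opening: 0.172
```

```bash
python3 - <<'E'
from h import *
st();ff();mv(G0+AX*.024-UP*.0003,5,-112.5)
E
```

```text
t 16.92 p [472.7 -35.8 105.1] ang -112.58 z [ 0.0544 -0.0342 -0.9979] F [ 0.1 -0.1 -1.2] open 15.0
rel: right 3.1 up -0.2 axis 42.6
axisF -1.1 right 0.0 up -0.5
row x5 [-0.66, -1.63, 3.34] -0.0003
```

Emit:
send_rows:
  motion:
    - [[-0.8,-0.2,0.4],0]
    - [[-0.8,-0.2,0.4],0]
    - [[-0.8,-0.2,0.4],0]
    - [[-0.6,-0.2,0.4],0]
    - [[0,0,0],0]

```text
time_s: 17.33
position: [0.4748, -0.0333, 0.1033]
tcp_rot: [[-0.384, -0.922, 0.054], [-0.923, 0.383, -0.034], [0.011, -0.063, -0.998]]
force: [-0.2, -0.5, -1.2]
opening: 0.175
```

```bash
python3 - <<'E'
from h import *
st();ff();mv(G0+AX*.024-UP*.0003,5,-112.5)
E
```

```text
t 17.33 p [474.8 -33.3 103.3] ang -112.61 z [ 0.054  -0.0341 -0.998 ] F [-0.2 -0.5 -1.2] open 15.3
rel: right 0.0 up -0.2 axis 40.5
axisF -1.0 right 0.5 up -0.6
row x5 [-0.04, -1.45, 2.96] -0.0004
```

Emit:
send_rows:
  motion:
    - [[0,-1.4,3],0]
    - [[0,-1.4,3],0]
    - [[0,-1.4,3],0]
    - [[0,-1.4,3],0]
    - [[0,-0.8,1.6],0]

```text
time_s: 17.75
position: [0.4824, -0.0362, 0.0896]
tcp_rot: [[-0.384, -0.922, 0.056], [-0.923, 0.382, -0.035], [0.011, -0.065, -0.998]]
force: [0.7, 0.7, -1.0]
opening: 0.173
```

```bash
python3 - <<'E'
from h import *
st();ff();mv(G0+AX*.010-UP*.0003,5,-112.5)
E
```

```text
t 17.75 p [482.4 -36.2  89.6] ang -112.56 z [ 0.0557 -0.0345 -0.9979] F [ 0.7  0.7 -1. ] open 15.0
rel: right -0.2 up -0.0 axis 24.6
axisF -1.1 right -0.9 up -0.1
row x5 [0.01, -1.24, 2.64] -0.0002
```

Emit:
send_rows:
  motion:
    - [[0,-1.1,2.4],0]
    - [[0,-1.1,2.4],0]
    - [[0,-1.1,2.4],0]
    - [[0,-1.1,2.4],0]
    - [[0,-0.8,1.8],0]

```text
time_s: 18.17
position: [0.4885, -0.039, 0.0769]
tcp_rot: [[-0.384, -0.922, 0.055], [-0.923, 0.383, -0.034], [0.011, -0.064, -0.998]]
force: [-0.5, 0.1, -0.0]
opening: 0.177
```

```bash
python3 - <<'E'
from h import *
st();ff();mv(G0+AX*.001-UP*.0003,5,-112.5)
E
```

```text
t 18.17 p [488.5 -39.   76.9] ang -112.58 z [ 0.055  -0.0343 -0.9979] F [-0.5  0.1 -0. ] open 15.4
rel: right 0.0 up -0.6 axis 10.2
axisF 0.2 right 0.1 up -0.5
row x5 [-0.03, -0.88, 1.63] -0.0003
```

Emit:
send_rows:
  motion:
    - [[0,-0.9,1.7],0]
    - [[0,-0.9,1.7],0]
    - [[0,-0.9,1.7],0]
    - [[0,-0.9,1.7],0]
    - [[0,-0.8,1.5],0]

```text
time_s: 18.58
position: [0.4934, -0.0412, 0.0679]
tcp_rot: [[-0.384, -0.922, 0.055], [-0.923, 0.383, -0.034], [0.011, -0.064, -0.998]]
force: [-5.2, 1.0, 14.8]
opening: 0.174
```

```bash
python3 - <<'E'
from h import *
st();ff();snap('wrist','w13.png')
E
```

```text
t 18.58 p [493.4 -41.2  67.9] ang -112.58 z [ 0.0546 -0.0342 -0.9979] F [-5.2  1.  14.8] open 15.1
rel: right 0.2 up -0.4 axis -0.2
axisF 15.4 right 1.1 up 2.9
```

View pics/w13.png

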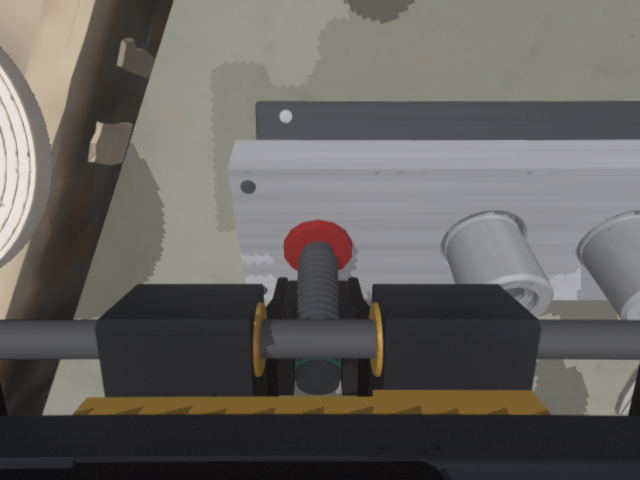

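Emit:
send_rows:
  motion:
    - [[0,0.3,-0.6],0]
    - [[0,0,0],0]
    - [[0,0,0],0]
    - [[0,0,0],0]
    - [[0,0,0],0]
  gripper: 0.52

```text
time_s: 19.05
position: [0.4938, -0.0413, 0.069]
tcp_rot: [[-0.384, -0.922, 0.056], [-0.923, 0.382, -0.035], [0.011, -0.065, -0.998]]
force: [0.5, 0.5, 0.1]
opening: 0.443
```

Emit:
send_rows:
  motion:
    - [[0,0,-8],0]
    - [[0,0,-16],0]
    - [[0,0,-20],0]
    - [[0,0,-20],0]
    - [[0,0,-10],0]

```text
time_s: 19.47
position: [0.4874, -0.0381, 0.1446]
tcp_rot: [[-0.384, -0.922, 0.049], [-0.923, 0.383, -0.033], [0.011, -0.058, -0.998]]
force: [0.5, 0.4, -0.4]
opening: 0.481
```

```bash
python3 - <<'E'
from h import *
st();ff();snap('wrist','w14.png')
zt=bot.read_state()['tcp_rot'][:,2]
tgt=sp(0,.1322,.027)+.019*zt;print(tgt)
mv(np.append(tgt[:2],.150),5,-112.5)
E
```

```text
t 19.47 p [487.4 -38.1 144.6] ang -112.59 z [ 0.0493 -0.0326 -0.9983] F [ 0.5  0.4 -0.4] open 41.9
rel: right -0.4 up 32.1 axis 69.6
axisF -0.5 right -0.5 up 0.0
[ 0.45349959 -0.1679608   0.06141914]
row x5 [26.63, -3.57, -0.32] -0.0003
```

View pics/w14.png

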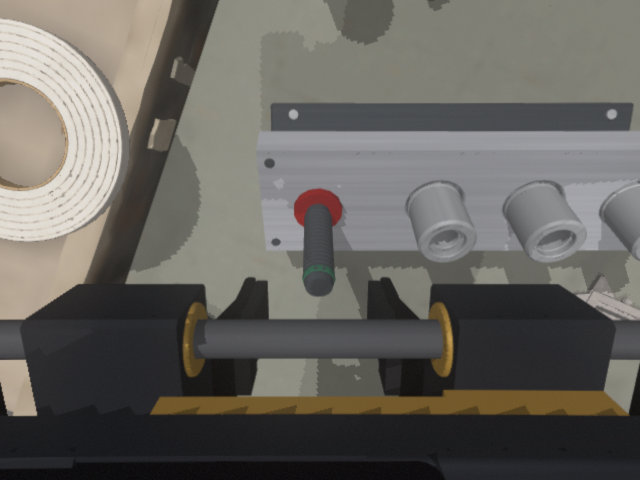

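Emit:
send_rows:
  motion:
    - [[16,-3,0],0]
    - [[30,-4,0],0]
    - [[36,-4,0],0]
    - [[32,-4,0],0]
    - [[16,-2,0],0]

```text
time_s: 19.93
position: [0.4552, -0.1655, 0.1514]
tcp_rot: [[-0.374, -0.926, 0.06], [-0.927, 0.372, -0.035], [0.01, -0.068, -0.998]]
force: [1.0, -0.1, 0.3]
opening: 0.48
```

```bash
python3 - <<'E'
from h import *
st();rel()
zt=bot.read_state()['tcp_rot'][:,2]
tgt=sp(0,.1322,.027)+.019*zt
mv(np.append(tgt[:2],.110),5,-112.5)
E
```

```text
t 19.93 p [ 455.2 -165.5  151.4] ang -111.96 z [ 0.0596 -0.0352 -0.9976] F [ 1.  -0.1  0.3] open 41.8
rel: right 129.7 up 52.0 axis 66.0
row x5 [0.49, 0.68, 8.27] 0.0019
```

Emit:
send_rows:
  motion:
    - [[0,0.7,8],0.002]
    - [[0,0.7,10],0.002]
    - [[0,0.7,10],0.002]
    - [[0,0.7,6],0.002]
    - [[0,0,3],0]

```text
time_s: 20.35
position: [0.4544, -0.1691, 0.1127]
tcp_rot: [[-0.39, -0.919, 0.062], [-0.921, 0.388, -0.037], [0.01, -0.071, -0.997]]
force: [-0.8, -0.5, 0.1]
opening: 0.477
```

```bash
python3 - <<'E'
from h import *
st();rel();snap('wrist','w15.png')
zt=bot.read_state()['tcp_rot'][:,2]
tgt=sp(0,.1322,.027)+.019*zt;print(tgt)
mv(np.append(tgt[:2],.100),5,-112.5);mv(tgt,5,-112.5)
E
```

```text
t 20.35 p [ 454.4 -169.1  112.7] ang -112.93 z [ 0.0618 -0.0371 -0.9974] F [-0.8 -0.5  0.1] open 41.5
rel: right 133.3 up 33.2 axis 32.2
[ 0.45366621 -0.16801831  0.06143059]
row x5 [-0.14, 0.32, 2.46] -0.0014
row x5 [-0.22, 0.86, 10.16] -0.0014
```

View pics/w15.png

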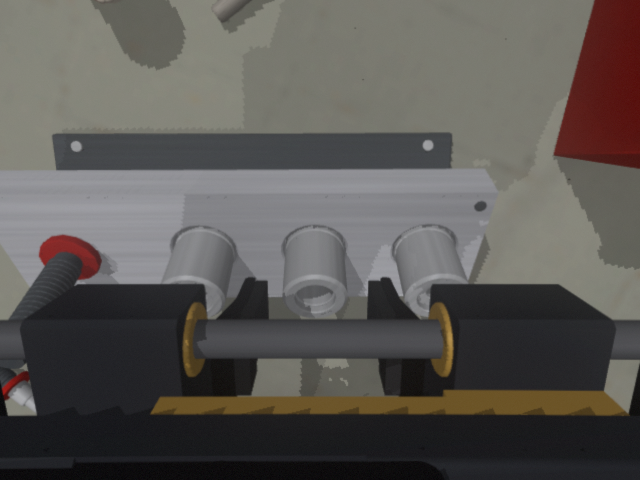

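Emit:
send_rows:
  motion:
    - [[-0.2,0.8,8],-0.001]
    - [[-0.2,0.9,11],-0.001]
    - [[-0.2,0.9,10],-0.001]
    - [[-0.2,0.9,8],-0.001]
    - [[0,0.3,5],0]

```text
time_s: 20.82
position: [0.4552, -0.1664, 0.0685]
tcp_rot: [[-0.382, -0.922, 0.064], [-0.924, 0.38, -0.038], [0.011, -0.074, -0.997]]
force: [-0.3, -0.3, -0.5]
opening: 0.481
```

```bash
python3 - <<'E'
from h import *
st();rel()
zt=bot.read_state()['tcp_rot'][:,2]
tgt=sp(0,.1322,.027)+.019*zt;print(tgt)
mv(tgt,4,-112.5);print(bot.read_state()['joint_positions'])
E
```

```text
t 20.82 p [ 455.2 -166.4   68.5] ang -112.45 z [ 0.0642 -0.0379 -0.9972] F [-0.3 -0.3 -0.5] open 41.9
rel: right 130.5 up 10.8 axis -6.0
[ 0.45372984 -0.1680465   0.06143564]
row x4 [0.51, 0.32, 1.75] 0.0002
[-33.45586728  33.83471138 112.6183031    0.44301667  29.27463849
  78.59830925]
```

Emit:
send_rows:
  motion:
    - [[0.5,0.3,1.5],0]
    - [[0.5,0.3,1.5],0]
    - [[0.5,0.3,1.5],0]
    - [[0.3,0.3,1.5],0]
    - [[0,0,0],0]

```text
time_s: 21.23
position: [0.4538, -0.1673, 0.0611]
tcp_rot: [[-0.381, -0.922, 0.064], [-0.925, 0.379, -0.037], [0.01, -0.073, -0.997]]
force: [-0.1, 0.4, 0.4]
opening: 0.479
```

```bash
python3 - <<'E'
from h import *
st();rel()
zt=bot.read_state()['tcp_rot'][:,2]
tgt=sp(0,.1322,.027)+.019*zt
mv(tgt,4,-112.5)
E
```

```text
t 21.23 p [ 453.8 -167.3   61.1] ang -112.39 z [ 0.0635 -0.0373 -0.9973] F [-0.1  0.4  0.4] open 41.7
rel: right 131.9 up 6.3 axis -11.9
row x4 [0.17, -0.06, -0.07] 0.0005
```

Close on the bush.

Emit:
send_rows:
  motion:
    - [[0.2,0,0],0]
    - [[0,0,0],0]
    - [[0,0,0],0]
    - [[0,0,0],0]
    - [[0,0,0],0]
  gripper: 1

```text
time_s: 21.65
position: [0.4538, -0.1678, 0.0618]
tcp_rot: [[-0.381, -0.922, 0.064], [-0.924, 0.38, -0.038], [0.01, -0.074, -0.997]]
force: [-0.6, 0.3, -1.9]
opening: 0.367
```

```bash
python3 - <<'E'
from h import *
st();rel();p=bot.read_state()['position'];mv(p+AX*.05,5,-112.5);snap('wrist','w16.png')
E
```

```text
t 21.65 p [ 453.8 -167.8   61.8] ang -112.42 z [ 0.0643 -0.0378 -0.9972] F [-0.6  0.3 -1.9] open 31.9
rel: right 132.3 up 6.8 axis -11.5
row x5 [0.08, 4.35, -9.01] 0.0003
```

View pics/w16.png

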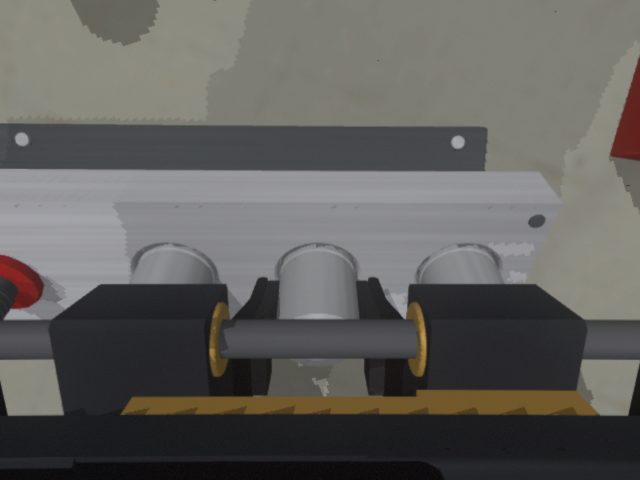

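Emit:
send_rows:
  motion:
    - [[0,2,-4],0]
    - [[0,4.4,-9],0]
    - [[0,5,-10],0]
    - [[0,6,-13],0]
    - [[0,6,-13],0]

```text
time_s: 22.12
position: [0.4263, -0.1556, 0.1101]
tcp_rot: [[-0.381, -0.923, 0.06], [-0.925, 0.38, -0.035], [0.009, -0.069, -0.998]]
force: [0.2, 0.3, -2.4]
opening: 0.362
```

```bash
python3 - <<'E'
from h import *
st();rel();snap('wrist','w17.png');t=snap('top','t17.png')
for px in((300,340),(310,370),(330,375),(375,330),(410,340),(400,320),(388,268),(443,302),(440,190),(492,220)): print(px,onz(t,px,0),onz(t,px,.118))
E
```

```text
t 22.12 p [ 426.3 -155.6  110.1] ang -112.4 z [ 0.0598 -0.0349 -0.9976] F [ 0.2  0.3 -2.4] open 31.5
rel: right 131.6 up 4.9 axis 45.4
(300, 340) [ 0.29345339 -0.15625159  0.        ] [ 0.30663336 -0.16325403  0.118     ]
(310, 370) [ 0.23036434 -0.17960881  0.        ] [ 0.2511116  -0.18380964  0.118     ]
(330, 375) [ 0.2209131  -0.22281793  0.        ] [ 0.24279401 -0.22183599  0.118     ]
(375, 330) [ 0.31874575 -0.31792838  0.        ] [ 0.328892  -0.3055383  0.118    ]
(410, 340) [ 0.29899136 -0.39401869  0.        ] [ 0.31150707 -0.37250187  0.118     ]
(400, 320) [ 0.34136586 -0.37192448  0.        ] [ 0.34879891 -0.35305778  0.118     ]
(388, 268) [ 4.53611814e-01 -3.44617285e-01  1.11022302e-16] [ 0.4475814  -0.32902597  0.118     ]
(443, 302) [ 0.38215486 -0.46571465  0.        ] [ 0.38469543 -0.43559818  0.118     ]
(440, 190) [ 0.63112545 -0.46007203  0.        ] [ 0.60380294 -0.43063236  0.118     ]
(492, 220) [ 0.56595477 -0.57670752  0.        ] [ 0.54644924 -0.53327787  0.118     ]
```

View pics/w17.png

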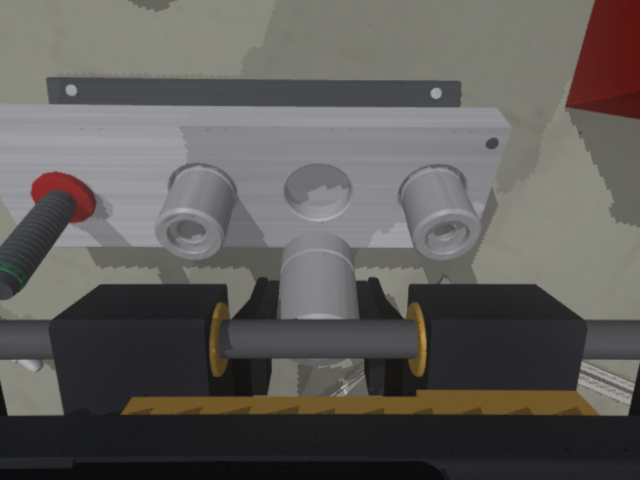

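View pics/t17.png

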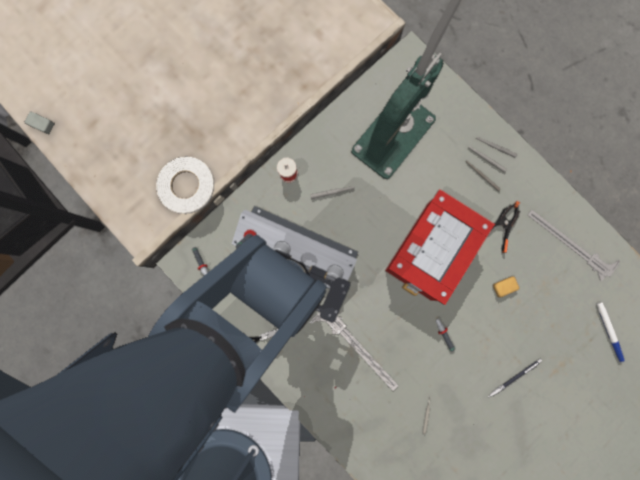

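```bash
python3 - <<'E'
from h import *
rows((.314,-.312,.150),-32.2,n=14)
E
```

```text
[[[13.4, 3.2, -2.8], -0.1], [[13.0, 4.5, -2.8], -0.1], [[12.5, 5.8, -2.8], -0.1], [[11.9, 7.0, -2.8], -0.1], [[11.1, 8.1, -2.8], -0.1]]
[[[10.2, 9.2, -2.8], -0.1], [[9.3, 10.2, -2.8], -0.1], [[8.2, 11.0, -2.8], -0.1], [[7.1, 11.8, -2.8], -0.1], [[5.8, 12.5, -2.8], -0.1]]
[[[4.6, 13.0, -2.8], -0.1], [[3.3, 13.4, -2.8], -0.1], [[1.9, 13.6, -2.8], -0.1], [[0.5, 13.7, -2.8], -0.1], [[0, 0, 0], 0]]
```

Emit:
send_rows:
  motion:
    - [[2,4,-12],-0.1]
    - [[6,6,-14],-0.1]
    - [[12,7,-12],-0.1]
    - [[13,8,-8],-0.1]
    - [[13,9,-4],-0.1]

```text
time_s: 22.63
position: [0.3833, -0.1926, 0.1623]
tcp_rot: [[0.134, -0.989, 0.063], [-0.99, -0.137, -0.036], [0.044, -0.058, -0.997]]
force: [0.3, 0.1, -2.7]
opening: 0.367
```

```bash
python3 - <<'E'
from h import *
st();rows((.314,-.312,.150),-32.2,n=9)
E
```

```text
t 22.63 p [ 383.3 -192.6  162.3] ang -82.27 z [ 0.0632 -0.0362 -0.9973] F [ 0.3  0.1 -2.7] open 31.9
[[[12.1, 9.4, 1.4], -0.0971], [[11.1, 10.5, 1.4], -0.0971], [[10.1, 11.6, 1.4], -0.0971], [[8.9, 12.5, 1.4], -0.0971], [[7.6, 13.3, 1.4], -0.0971]]
[[[6.3, 14.0, 1.4], -0.0971], [[4.9, 14.5, 1.4], -0.0971], [[3.5, 14.9, 1.4], -0.0971], [[2.0, 15.2, 1.4], -0.0971], [[0, 0, 0], 0]]
```

Emit:
send_rows:
  motion:
    - [[12,9,2],-0.097]
    - [[11,10.5,2],-0.097]
    - [[10,11.5,2],-0.097]
    - [[9,12.5,2],-0.097]
    - [[7.5,13,2],-0.097]

```text
time_s: 23.05
position: [0.3453, -0.2624, 0.1545]
tcp_rot: [[0.601, -0.797, 0.068], [-0.796, -0.604, -0.041], [0.074, -0.029, -0.997]]
force: [0.0, -0.1, -2.0]
opening: 0.365
```

Emit:
send_rows:
  motion:
    - [[6,14,2],-0.097]
    - [[5,14,2],-0.097]
    - [[3,12,2],-0.097]
    - [[2,8,2],-0.09]
    - [[0,0,0],0]

```text
time_s: 23.47
position: [0.3205, -0.3132, 0.1463]
tcp_rot: [[0.863, -0.501, 0.069], [-0.499, -0.866, -0.045], [0.082, 0.005, -0.997]]
force: [0.4, -0.8, -3.0]
opening: 0.365
```

```bash
python3 - <<'E'
from h import *
st();snap('wrist','w18.png');t=snap('top','t18.png');mv((.314,-.312,.06),5,-32.2);print(bot.read_state()['joint_positions'])
E
```

```text
t 23.47 p [ 320.5 -313.2  146.3] ang -30.02 z [ 0.0689 -0.0451 -0.9966] F [ 0.4 -0.8 -3. ] open 31.8
row x5 [-2.45, 0.72, 17.13] 0.007
[-60.08278914  22.72551129 114.73854083   3.48181474  38.48776022
 -32.52158829]
```

View pics/w18.png

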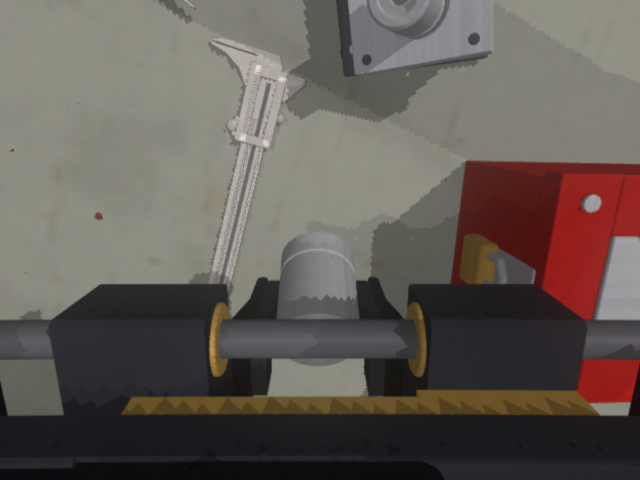

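View pics/t18.png

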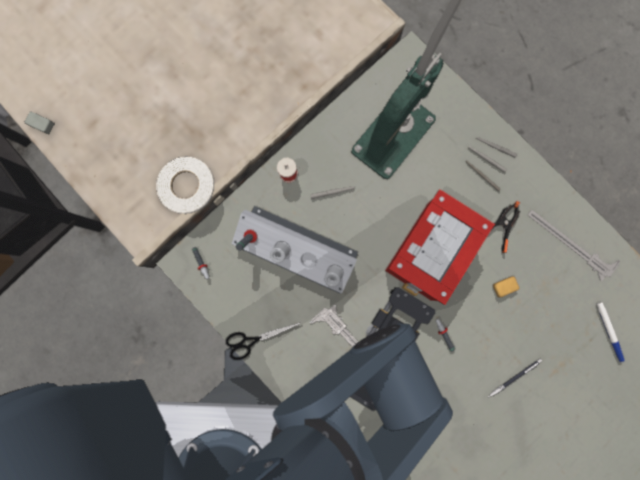

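```bash
python3 - <<'E'
from h import *
st();mv((.303,-.306,.06),5,-32.2)
E
```

```text
t 23.57 p [ 320.5 -311.3  146.3] ang -30.2 z [ 0.0684 -0.0431 -0.9967] F [ 0.2  0.5 -1.4] open 31.3
row x5 [-4.95, 0.79, 16.92] 0.007
```

Emit:
send_rows:
  motion:
    - [[-5,1,12],0.007]
    - [[-5,1,20],0.007]
    - [[-5,1,20],0.007]
    - [[-5,1,20],0.007]
    - [[-4,0.5,10],0.007]

```text
time_s: 23.98
position: [0.3069, -0.3067, 0.0639]
tcp_rot: [[0.838, -0.541, 0.075], [-0.538, -0.841, -0.053], [0.092, 0.004, -0.996]]
force: [0.3, -0.4, -2.2]
opening: 0.36
```

```bash
python3 - <<'E'
from h import *
st();mv((.303,-.306,.03),4,-32.2)
E
```

```text
t 23.98 p [ 306.9 -306.7   63.9] ang -32.73 z [ 0.0752 -0.053  -0.9958] F [ 0.3 -0.4 -2.2] open 31.4
row x4 [-1.69, 0.36, 8.36] -0.0023
```

Emit:
send_rows:
  motion:
    - [[-2,0,8],0]
    - [[-2,0,9],0]
    - [[-2,0,9],0]
    - [[-1,0,5],0]
    - [[0,0,0],0]

```text
time_s: 24.4
position: [0.3039, -0.2992, 0.0294]
tcp_rot: [[0.834, -0.547, 0.073], [-0.545, -0.837, -0.047], [0.087, -0.001, -0.996]]
force: [0.4, 0.1, -1.6]
opening: 0.364
```

```bash
python3 - <<'E'
from h import *
st();snap('wrist','w19.png');st()
E
```

```text
t 24.4 p [ 303.9 -299.2   29.4] ang -33.15 z [ 0.0729 -0.0468 -0.9962] F [ 0.4  0.1 -1.6] open 31.6
t 24.45 p [ 304.  -299.4   29.8] ang -33.13 z [ 0.0731 -0.0471 -0.9962] F [-0.2  0.1 -2.5] open 31.8
```

View pics/w19.png

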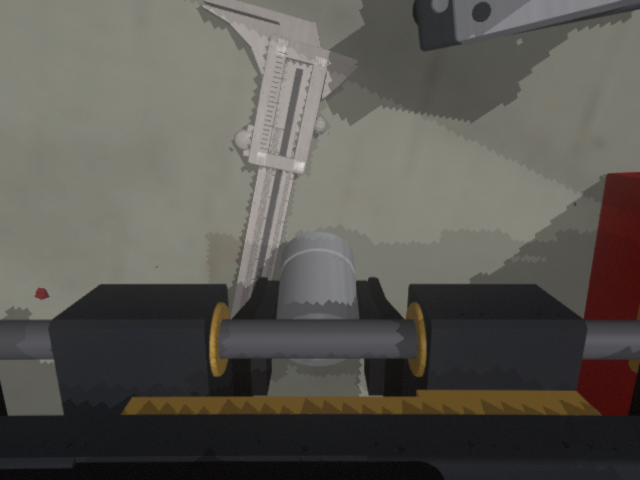

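Emit:
send_rows:
  motion:
    - [[2,2,0],0.003]
    - [[3,3,0],0.003]
    - [[3,3,0],0.003]
    - [[3,2,0],0.003]
    - [[1,1,0],0]

```text
time_s: 24.87
position: [0.3097, -0.3176, 0.0331]
tcp_rot: [[0.826, -0.558, 0.076], [-0.556, -0.83, -0.051], [0.091, 0.0, -0.996]]
force: [0.3, -0.2, -2.6]
opening: 0.364
```

```bash
python3 - <<'E'
from h import *
st();snap('wrist','w20.png');st()
E
```

```text
t 24.87 p [ 309.7 -317.6   33.1] ang -33.91 z [ 0.0756 -0.0514 -0.9958] F [ 0.3 -0.2 -2.6] open 31.7
t 24.92 p [ 309.8 -318.    33.1] ang -33.9 z [ 0.0759 -0.052  -0.9958] F [-0.1  0.1 -2.2] open 31.7
```

View pics/w20.png

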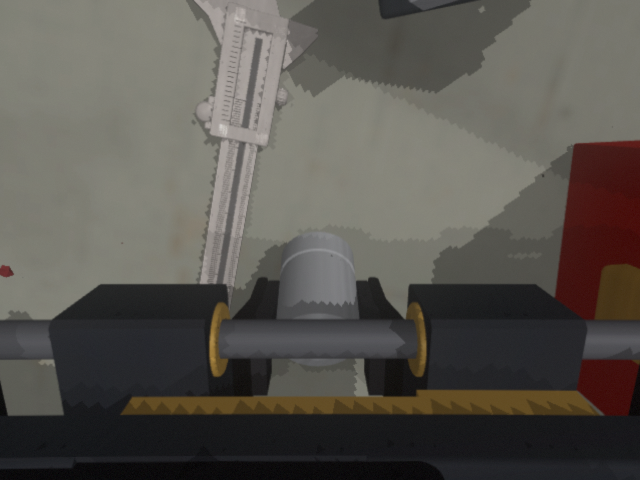

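Emit:
send_rows:
  motion:
    - [[0,0,2],0.003]
    - [[0,0,2.5],0.003]
    - [[0,0,2.5],0.003]
    - [[0,0,1.5],0]
    - [[0,0,1],0]

```text
time_s: 25.33
position: [0.3105, -0.3188, 0.0232]
tcp_rot: [[0.82, -0.567, 0.076], [-0.564, -0.824, -0.053], [0.093, 0.0, -0.996]]
force: [-0.1, -0.6, 0.3]
opening: 0.366
```

```bash
python3 - <<'E'
from h import *
st()
E
```

```text
t 25.33 p [ 310.5 -318.8   23.2] ang -34.52 z [ 0.0762 -0.0526 -0.9957] F [-0.1 -0.6  0.3] open 31.9
```

Emit:
send_rows:
  motion:
    - [[0,0,0.3],0]
    - [[0,0,0],0]
    - [[0,0,0],0]
    - [[0,0,0],0]
    - [[0,0,0],0]
  gripper: 0.5

```text
time_s: 25.75
position: [0.3105, -0.3186, 0.0228]
tcp_rot: [[0.82, -0.567, 0.076], [-0.564, -0.824, -0.052], [0.092, 0.0, -0.996]]
force: [0.2, -0.1, 0.1]
opening: 0.496
```

```bash
python3 - <<'E'
from h import *
st();snap('wrist','w21.png')
E
```

```text
t 25.75 p [ 310.5 -318.6   22.8] ang -34.52 z [ 0.0762 -0.0525 -0.9957] F [ 0.2 -0.1  0.1] open 43.2
```

View pics/w21.png

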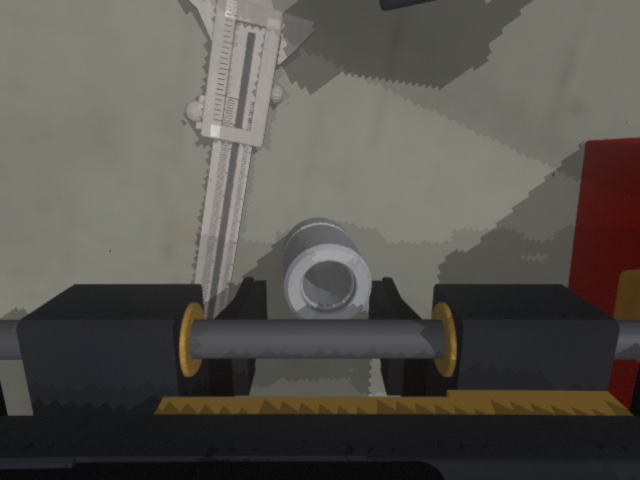

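```bash
python3 - <<'E'
from h import *
w=snap('wrist');s=bot.read_state();R=s['tcp_rot']
# fit: mouth outer rim ellipse x 284-371,y 245-320 ; inner recess
for px in((327.5,282),):
    m=onz(w,px,.046);print(m,R.T@(m-s['position'])*1000)
c=m.copy();c[2]=.027
tgt=c+.019*R[:,2];print(tgt);mv(tgt,5,-32.5)
mv(np.append(tgt[:2],s['position'][2]),4)
cv2.imwrite('pics/c21.png',cv2.resize(w['image'][210:330,260:400],(700,600),interpolation=cv2.INTER_CUBIC))
E
```

```text
[ 0.32271239 -0.30470012  0.046     ] [  4.28372423 -18.38297868 -22.92544198]
[ 0.32415985 -0.30569802  0.00808152]
row x5 [0.51, -3.68, 3.0] -0.0071
row x4 [0.97, -4.6, 0.09] -0.0
```

View pics/c21.png

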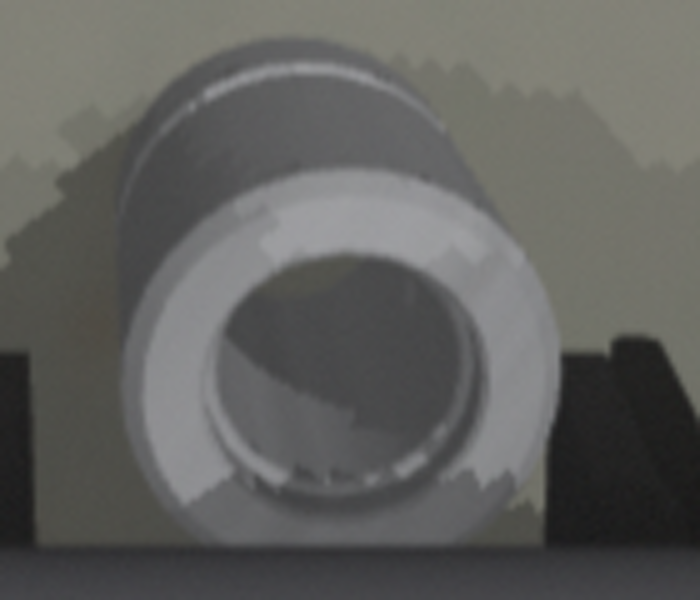

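Emit:
send_rows:
  motion:
    - [[2,-1,0],0]
    - [[1.5,-4,1],0]
    - [[0,-5,3],0]
    - [[0,-4,4],0]
    - [[0,-2,3],0]

```text
time_s: 26.27
position: [0.3247, -0.3081, 0.0121]
tcp_rot: [[0.82, -0.568, 0.077], [-0.565, -0.823, -0.055], [0.095, 0.001, -0.995]]
force: [-0.2, -0.3, -0.3]
opening: 0.499
```

```bash
python3 - <<'E'
from h import *
w=snap('wrist','w22.png');st();s=bot.read_state();R=s['tcp_rot']
c=np.array([0.3222,-.3057,.027]);tgt=c+.019*R[:,2];mv(tgt,3)
print(proj(w,[[.3227,-.3047,.046],[.3222,-.3057,.046]]))
E
```

```text
t 26.32 p [ 324.6 -307.6   11.7] ang -34.56 z [ 0.0768 -0.0536 -0.9956] F [-0.6 -0.8 -1. ] open 43.5
row x3 [-0.54, -0.05, 1.15] -0.0
[[314.18398943 340.35015337]
 [314.64393256 343.25922116]]
```

View pics/w22.png

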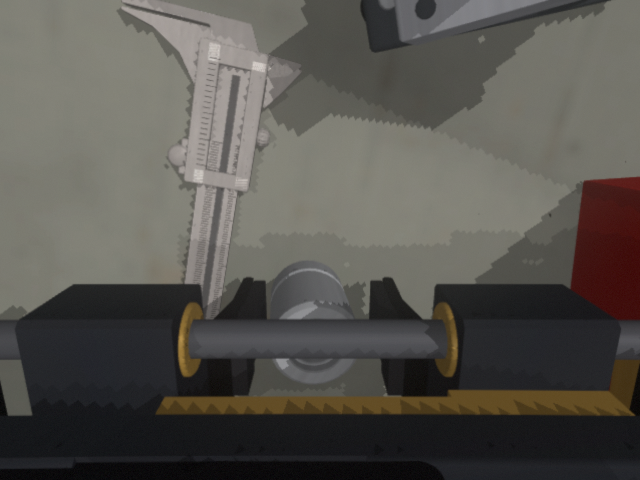

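Emit:
send_rows:
  motion:
    - [[-0.6,0,1.4],0]
    - [[-0.5,0,1.4],0]
    - [[-0.5,0,1],0]
    - [[0,0,0],0]
    - [[0,0,0],0]

```text
time_s: 26.73
position: [0.3235, -0.3057, 0.0064]
tcp_rot: [[0.821, -0.566, 0.076], [-0.564, -0.824, -0.052], [0.092, -0.0, -0.996]]
force: [-0.3, 0.5, -1.2]
opening: 0.498
```

Emit:
send_rows:
  motion:
    - [[0,0,0],0]
    - [[0,0,0],0]
    - [[0,0,0],0]
    - [[0,0,0],0]
    - [[0,0,0],0]
  gripper: 1

```text
time_s: 27.15
position: [0.3232, -0.3059, 0.0065]
tcp_rot: [[0.82, -0.567, 0.076], [-0.565, -0.824, -0.051], [0.091, -0.0, -0.996]]
force: [0.1, -0.8, -0.7]
opening: 0.365
```

```bash
python3 - <<'E'
from h import *
st()
E
```

```text
t 27.15 p [ 323.2 -305.9    6.5] ang -34.55 z [ 0.0756 -0.0515 -0.9958] F [ 0.1 -0.8 -0.7] open 31.8
```

Emit:
send_rows:
  motion:
    - [[0,0,-10],0]
    - [[0,0,-30],0]
    - [[0,0,-40],0]
    - [[0,0,-40],-0.01]
    - [[0,0,-40],-0.01]

```text
time_s: 27.57
position: [0.3073, -0.2934, 0.1652]
tcp_rot: [[0.832, -0.551, 0.062], [-0.55, -0.834, -0.033], [0.07, -0.007, -0.997]]
force: [0.2, -0.9, -3.0]
opening: 0.363
```

```bash
python3 - <<'E'
from h import *
st();rows((.44,-.42,.20),-32.2,n=5);mv((.44,-.42,.20),5,-32.2)
E
```

```text
t 27.57 p [ 307.3 -293.4  165.2] ang -33.49 z [ 0.0624 -0.0333 -0.9975] F [ 0.2 -0.9 -3. ] open 31.6
[[[36.1, 6.5, -7.0], -0.0045], [[36.1, 6.6, -7.0], -0.0045], [[36.0, 6.8, -7.0], -0.0045], [[36.0, 7.0, -7.0], -0.0045], [[36.0, 7.1, -7.0], -0.0045]]
row x5 [36.51, 6.44, -4.45] -0.0045
```

Emit:
send_rows:
  motion:
    - [[30,8,-6],-0.005]
    - [[38,11,-6],-0.005]
    - [[38,11,-5],-0.005]
    - [[38,11,-5],-0.005]
    - [[25,7,-3],-0.003]

```text
time_s: 27.98
position: [0.4185, -0.4194, 0.218]
tcp_rot: [[0.845, -0.531, 0.063], [-0.53, -0.847, -0.041], [0.075, 0.001, -0.997]]
force: [-0.1, 0.3, -2.1]
opening: 0.364
```

```bash
python3 - <<'E'
from h import *
st();w=snap('wrist','w23.png');t=snap('top','t23.png')
for n in('box_mouth','flap_edge','scrap_box'):
    print(n,[(np.round(r['xy'],1).tolist(),round(r['p'],2)) for r in place_of('wrist',n)][:3],[(np.round(r['xy'],1).tolist(),round(r['p'],2)) for r in place_of('top',n)][:3])
import pickle;pickle.dump(w,open('v23.pkl','wb'));st()
E
```

```text
t 27.98 p [ 418.5 -419.4  218. ] ang -32.1 z [ 0.0631 -0.0409 -0.9972] F [-0.1  0.3 -2.1] open 31.7
box_mouth [([416.5, 197.2], 0.74)] [([442.9, 250.7], 0.68), ([286.9, 248.9], 0.51)]
flap_edge [([414.4, 233.9], 0.89)] [([452.2, 255.8], 0.77)]
scrap_box [([374.9, 173.5], 0.97)] [([432.9, 249.7], 0.88)]
t 28.38 p [ 415.2 -414.9  214.8] ang -32.11 z [ 0.0587 -0.0334 -0.9977] F [ 0.   0.8 -2. ] open 31.7
```

View pics/w23.png

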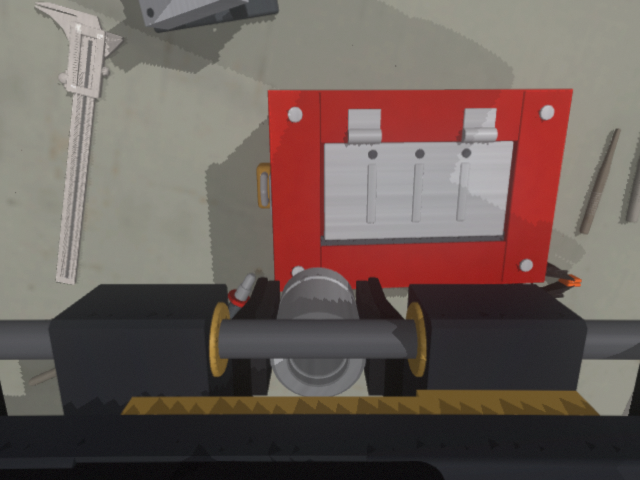

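```bash
python3 - <<'E'
from h import *
import pickle
w=pickle.load(open('v23.pkl','rb'))
q=lambda px:onz(w,px,.118)
L=[q(p) for p in((268.5,90.5),(571.5,89.5),(324,142.5),(513,141),(321.5,243),(506.5,240))]
for l in L:print(l)
d=L[1]-L[0];print('yaw',np.degrees(np.arctan2(d[1],d[0])),np.linalg.norm(d))
d=L[3]-L[2];print('yaw',np.degrees(np.arctan2(d[1],d[0])),np.linalg.norm(d))
d=L[5]-L[4];print('yaw',np.degrees(np.arctan2(d[1],d[0])),np.linalg.norm(d), np.linalg.norm(L[4]-L[2]))
print('centre',sum(L[2:])/4,'net',q((416.5,197.2)))
c=(L[0]+L[1])/2; a=np.radians(-32.2); print('from lid edge',c-.06*np.array([-np.sin(a),np.cos(a),0]))
E
```

```text
[ 0.4495268  -0.33137391  0.118     ]
[ 0.60742386 -0.4290476   0.118     ]
[ 0.46154724 -0.37409495  0.118     ]
[ 0.56325458 -0.43745519  0.118     ]
[ 0.42636446 -0.42768257  0.118     ]
[ 0.53212124 -0.4946715   0.118     ]
yaw -31.740557651221287 0.1856653720793208
yaw -31.921512637288796 0.11982863449047076
yaw -32.351169080212486 0.12518791674485422 0.06410507651364224
centre [ 0.49582188 -0.43347605  0.118     ] net [ 0.49408349 -0.43538176  0.118     ]
from lid edge [ 0.49650276 -0.43098234  0.118     ]
```

```bash
python3 - <<'E'
from h import *
st();mv((.4865,-.4395,.150),4,-32)
E
```

```text
t 28.38 p [ 415.2 -414.9  214.8] ang -32.11 z [ 0.0587 -0.0334 -0.9977] F [ 0.   0.8 -2. ] open 31.7
row x4 [17.23, -4.21, 17.42] -0.0005
```

Emit:
send_rows:
  motion:
    - [[12,-3,12],0]
    - [[19,-5,19],0]
    - [[19,-5,19],0]
    - [[14,-4,12],0]
    - [[3,0,3],0]

```text
time_s: 28.8
position: [0.4821, -0.435, 0.1535]
tcp_rot: [[0.844, -0.534, 0.056], [-0.533, -0.845, -0.031], [0.064, -0.003, -0.998]]
force: [0.5, -0.0, -2.5]
opening: 0.367
```

```bash
python3 - <<'E'
from h import *
cat=bot.read_state();st();w=snap('wrist','w24.png');st()
B=np.array([.4955,-.4335]);a=np.radians(-32);bx=np.array([np.cos(a),np.sin(a)]);by=np.array([-np.sin(a),np.cos(a)])
d=bot.read_state()['position'][:2]-B;print('box x %.1f y %.1f'%(d@bx*1000,d@by*1000))
tx=B+bx*-.002-by*.010
mv(np.append(tx,.135),4,-32);print(tx)
E
```

```text
t 28.8 p [ 482.1 -435.   153.5] ang -32.29 z [ 0.0556 -0.0312 -0.998 ] F [ 0.5 -0.  -2.5] open 31.9
t 28.85 p [ 481.4 -434.7  153.3] ang -32.28 z [ 0.0544 -0.0304 -0.9981] F [-0.5  0.  -2.5] open 31.6
box x -11.3 y -8.5
row x4 [2.04, 0.37, 4.7] -0.0012
[ 0.48850471 -0.44092064]
```

View pics/w24.png

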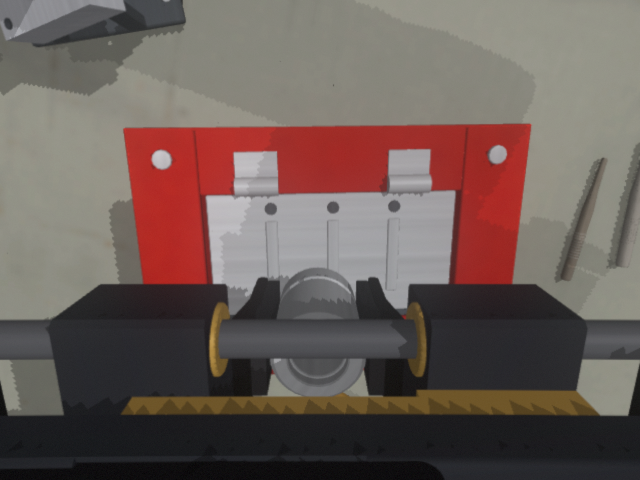

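Emit:
send_rows:
  motion:
    - [[2,0.4,4],0]
    - [[2,0.4,5],0]
    - [[2,0.4,5],0]
    - [[2,0.4,4],0]
    - [[0,0,0],0]

```text
time_s: 29.27
position: [0.4852, -0.44, 0.136]
tcp_rot: [[0.843, -0.535, 0.052], [-0.534, -0.845, -0.029], [0.06, -0.003, -0.998]]
force: [0.9, -0.0, -1.8]
opening: 0.367
```

```bash
cat > bx.py <<'E'
from h import *
import sys
st()
B=np.array([.4955,-.4335]);a=np.radians(-32);bx=np.array([np.cos(a),np.sin(a)]);by=np.array([-np.sin(a),np.cos(a)])
d=bot.read_state()['position'][:2]-B;print('box x %.1f y %.1f'%(d@bx*1000,d@by*1000))
mv(np.append(B-by*.010,float(sys.argv[1])),5,-32)
E
python3 bx.py .100
```

```text
t 29.27 p [ 485.2 -440.   136. ] ang -32.33 z [ 0.052  -0.0292 -0.9982] F [ 0.9 -0.  -1.8] open 31.9
box x -5.3 y -11.0
row x5 [0.63, -0.18, 7.24] -0.0012
```

Emit:
send_rows:
  motion:
    - [[0.6,-0.2,6],0]
    - [[0.6,-0.2,8],0]
    - [[0.6,-0.2,8],0]
    - [[0.6,-0.2,8],0]
    - [[0,0,6],0]

```text
time_s: 29.68
position: [0.4901, -0.4434, 0.1009]
tcp_rot: [[0.843, -0.535, 0.055], [-0.534, -0.845, -0.033], [0.064, -0.001, -0.998]]
force: [-0.8, -0.1, 1.6]
opening: 0.364
```

```bash
python3 bx.py .066
```

```text
t 29.68 p [ 490.1 -443.4  100.9] ang -32.38 z [ 0.0551 -0.0334 -0.9979] F [-0.8 -0.1  1.6] open 31.7
box x 0.6 y -11.2
row x5 [-0.58, -0.24, 6.95] -0.0013
```

Emit:
send_rows:
  motion:
    - [[-0.4,-0.2,7],0]
    - [[-0.4,-0.2,7],0]
    - [[-0.4,-0.2,7],0]
    - [[-0.4,-0.2,7],0]
    - [[0,0,4],0]

```text
time_s: 30.1
position: [0.4915, -0.4452, 0.0652]
tcp_rot: [[0.843, -0.535, 0.056], [-0.534, -0.845, -0.038], [0.068, 0.002, -0.998]]
force: [-1.0, -1.7, -2.0]
opening: 0.365
```

```bash
python3 bx.py .064; python3 -c "
from h import *
snap('wrist','w25.png');snap('scene','s25.png')"
```

```text
t 30.1 p [ 491.5 -445.2   65.2] ang -32.34 z [ 0.0562 -0.0377 -0.9977] F [-1.  -1.7 -2. ] open 31.7
box x 2.8 y -12.0
row x5 [-0.58, -0.41, 0.19] -0.0012
```

View pics/w25.png

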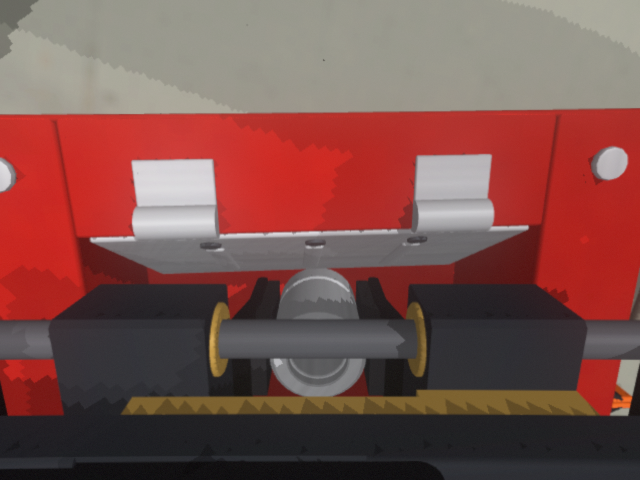

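View pics/s25.png

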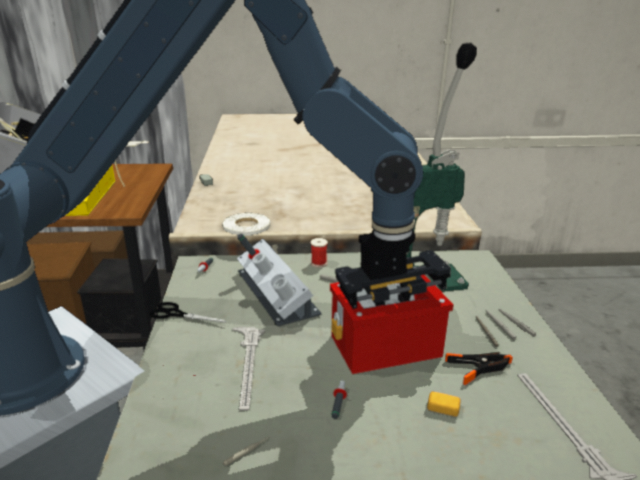

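Emit:
send_rows:
  motion:
    - [[0,-0.3,0.8],0]
    - [[0,-0.3,0.7],0]
    - [[0,0,0.5],0]
    - [[0,0,0],0]
    - [[0,0,0],0]

```text
time_s: 30.62
position: [0.4911, -0.4453, 0.0625]
tcp_rot: [[0.843, -0.535, 0.055], [-0.534, -0.845, -0.038], [0.066, 0.003, -0.998]]
force: [-1.2, -1.7, -2.5]
opening: 0.362
```

Emit:
send_rows:
  motion:
    - [[0,0,0],0]
    - [[0,0,0],0]
    - [[0,0,0],0]
    - [[0,0,0],0]
    - [[0,0,0],0]
  gripper: 0.45

```text
time_s: 31.03
position: [0.4943, -0.4497, 0.0658]
tcp_rot: [[0.843, -0.534, 0.062], [-0.532, -0.845, -0.048], [0.078, 0.008, -0.997]]
force: [-1.7, -4.0, -0.5]
opening: 0.538
```

```bash
python3 bx.py .064; python3 -c "
from h import *
snap('wrist','w26.png')"
```

```text
t 31.03 p [ 494.3 -449.7   65.8] ang -32.27 z [ 0.0621 -0.0483 -0.9969] F [-1.7 -4.  -0.5] open 46.8
box x 7.6 y -14.4
row x5 [-1.54, -0.88, 0.24] -0.0009
```

View pics/w26.png

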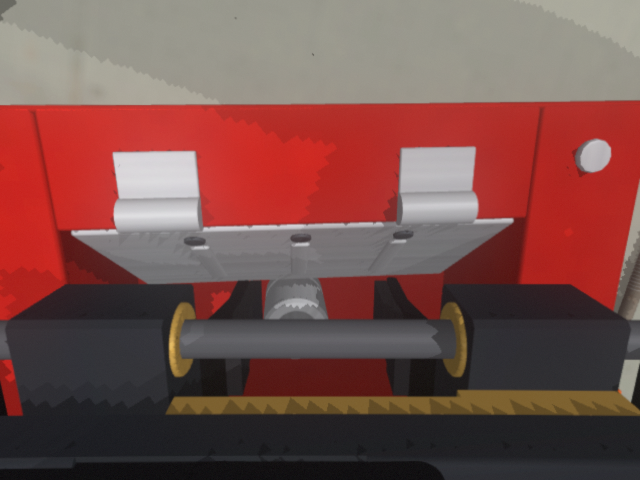

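Emit:
send_rows:
  motion:
    - [[-0.5,-0.5,-8],0]
    - [[-0.5,-0.5,-16],0]
    - [[0,0,-20],0]
    - [[0,0,-25],0]
    - [[0,0,-30],0]

```text
time_s: 31.5
position: [0.4832, -0.436, 0.1608]
tcp_rot: [[0.843, -0.535, 0.049], [-0.535, -0.845, -0.027], [0.055, -0.003, -0.998]]
force: [0.1, -0.4, -1.0]
opening: 0.554
```

Emit:
send_rows:
  motion:
    - [[0,8,-25],0]
    - [[-5,12,-20],0]
    - [[-10,12,-10],0]
    - [[-10,8,-5],0]
    - [[0,0,0],0]

```text
time_s: 31.92
position: [0.438, -0.4483, 0.2306]
tcp_rot: [[0.844, -0.533, 0.054], [-0.533, -0.846, -0.021], [0.057, -0.011, -0.998]]
force: [-0.0, 0.4, 0.7]
opening: 0.551
```

```bash
python3 -c "
from h import *
st();snap('wrist','w27.png');snap('top','t27.png')"
```

```text
t 31.92 p [ 438.  -448.3  230.6] ang -32.27 z [ 0.0543 -0.0213 -0.9983] F [-0.   0.4  0.7] open 47.9
```

View pics/w27.png

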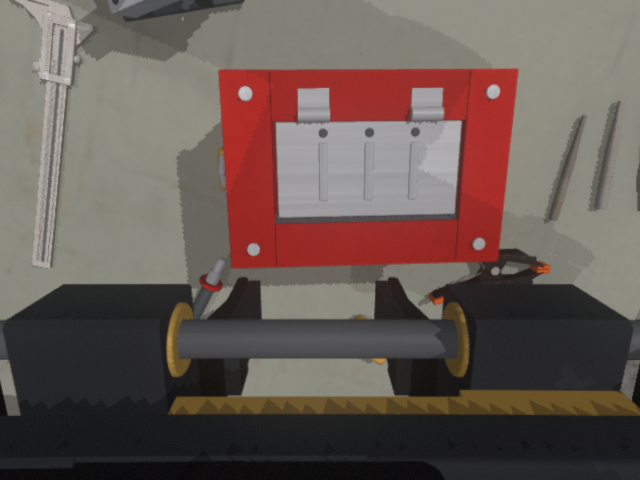

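View pics/t27.png

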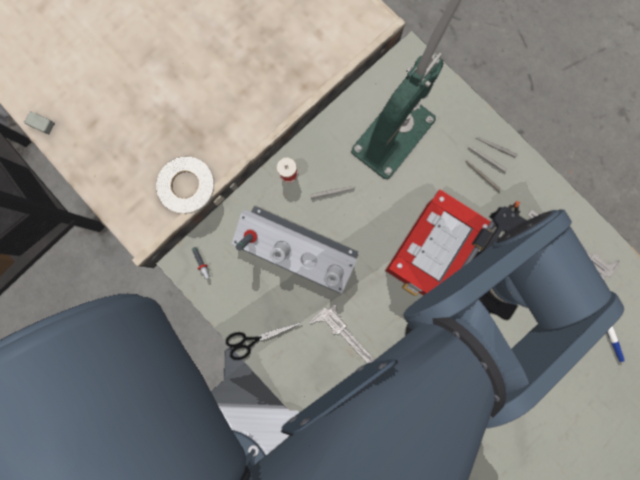

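```bash
python3 -c "
from h import *
st();print(bot.hand_in())"
```

```text
t 32.02 p [ 439.4 -448.   229.2] ang -32.24 z [ 0.0547 -0.0205 -0.9983] F [0.3 0.1 0.1] open 47.6
the job is handed in; nothing more can be done
None
```

The job is done and handed in after 32.0 s of the 58 s: the gauge is back home, and the worn bush, the middle one, is in the scrap box with the flap shut.

I tried the bushes from left to right and pressed the gauge in each until it stopped. The push is along the bore, and allows for the gauge's weight of about 1 N:

| Bush | Tip stopped below the mouth | Push | Result |
|---|---|---|---|
| Left | 22 mm | about 10.5 N | sound |
| Middle | 34 mm, collar on the mouth | about 13 N | worn |
| Right | 6.6 mm | about 8 N | tight, still to be reamed |

The push ran over the suggested 3 to 8 N on the left and middle bushes, and reached about 16 N when I seated the gauge. All of that is far below the 50 N that counts as forcing.

- **Gauge:** it went back to within 0.5 mm of the pose at which I picked it up, and the later picture shows its collar on the slope.
- **Worn bush:** I first stood it upright on a clear spot of the bench and gripped it again. I pushed it about 60 mm below the lid and let go. The next picture shows it down inside the box.
- **Last checks:** the final pictures show the flap shut, the left and right bushes in their pockets and the middle pocket empty. I saw nothing lying around that had moved, though the arm hid part of the bench in the last top view. The force on the tool was about zero.
- **Disagreed:** the tool drifted up to about 5 degrees from vertical during the moves. I allowed for this from the measured pose, and it did not affect the tests or the placing.

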